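# Flip the refill marker of the tall canister

### The job

The tall canister has just been refilled: flip the pine paddle of the marker in front of the tall canister up and right over its hinge until it lies level on the other side, showing its bar face. Push it over gently with the fingers, without gripping it or lifting, tipping or shoving its stand. Leave the short canister's marker, the canisters and the plates where they are.

Things in the scene. Friction and masses are not known exactly. Their poses are not given: they have to be found in the camera images.
- paddle_tall (a joint): hinge of the tall canister's paddle, rad: 0 = level towards the robot (-x of its stand), ring face up, a stop; pi/2 upright; pi = level on the canister side, bar face up; stop at pi + 0.2. Pine plate 92 mm wide along the hinge, 6 mm thick, ending 80 mm from the axis, 60 g, free air under it. Friction hinge: stays where it is left, yields to 1 to 2 N at the edge
- paddle_tall_pivot (a point): midpoint of the hinge axis of the tall canister's paddle, 95 mm above the underside of its stand; axes as the stand's (x across the hinge towards the canister, y along the hinge, z up)
- paddle_tall_edge (a point): middle of the free edge of the tall canister's paddle, half-way through its thickness, 80 mm from the hinge axis; turns with the paddle
- stand_tall: low flip marker in front (robot side) of the tall canister: weighted loose brushed-steel base 130 (x) x 116 (y) x 14 mm, 1 kg, standing free, with two uprights 14 x 8 mm at y = +-53 mm rising to 103 mm that carry the paddle's hinge. Origin: centre of the underside; x points across the hinge towards the canister, y along the hinge, z up
- canister_tall: round stainless canister with a lid and two side latches, 165 mm high, 98 mm in diameter over the lid, loose, origin at the centre of its underside; a bystander that tells which marker is which (its marker's hinge lies 190 mm in front of its axis)
- paddle_short (a joint): hinge of the short canister's paddle, rad: 0 = level towards the robot (-x of its stand), ring face up, a stop; pi/2 upright; pi = level on the canister side, bar face up; stop at pi + 0.2. Pine plate 92 mm wide along the hinge, 6 mm thick, ending 80 mm from the axis, 60 g, free air under it. Friction hinge: stays where it is left, yields to 1 to 2 N at the edge
- paddle_short_edge (a point): middle of the free edge of the short canister's paddle (same shape; to be left alone)
- stand_short: low flip marker in front (robot side) of the short canister: weighted loose brushed-steel base 130 (x) x 116 (y) x 14 mm, 1 kg, standing free, with two uprights 14 x 8 mm at y = +-53 mm rising to 103 mm that carry the paddle's hinge. Origin: centre of the underside; x points across the hinge towards the canister, y along the hinge, z up
- canister_short: round stainless canister with a lid and two side latches, 95 mm high, 98 mm in diameter over the lid, loose, origin at the centre of its underside; a bystander that tells which marker is which (its marker's hinge lies 190 mm in front of its axis)
- plates: stack of six white porcelain plates, 124 mm in diameter, 66 mm high, origin at the centre of the underside; a bystander
Things that resemble listed ones, but are neither listed nor needed, are in the scene too. What is shaped like the stand_tall but pink or purple is not meant.

How it is judged (in metres and radians):
At the end, for the whole second after the job is handed in: the tall canister's paddle rests over on the far side, level within 0.2 rad; its stand is level, at rest, within 30 mm of its start; the short canister's paddle edge is within 15 mm, and its stand, both upright canisters and the plates within 20 mm, of where they were (value of joint paddle_tall above 2.94 rad and velocity of joint paddle_tall below 0.1 rad/s and distance of stand_tall from where it was at the start of the episode below 0.03 m and angle between stand_tall's own z axis and vertical below 0.05 rad and linear speed of stand_tall below 0.02 m/s and distance of paddle_short_edge from where it was at the start of the episode below 0.015 m and distance of each of stand_short, canister_tall, canister_short, plates from where it was at the start of the episode below 0.02 m and angle between each of canister_tall, canister_short's own z axis and vertical below 0.1 rad); the robot touches nothing.
It fails at once if the marker's stand is lifted or tipped (height (world z) of stand_tall above 0.012 m or angle between stand_tall's own z axis and vertical above 0.2 rad).
It fails at once if the marker's stand is shoved more than 30 mm (distance of stand_tall from where it was at the start of the episode above 0.03 m).
It fails at once if the marker is gripped or pushed roughly (over 40 N) (contact force between the fingers and stand_tall above 40 N).
It fails at once if the short canister's marker is moved (distance of paddle_short_edge from where it was at the start of the episode above 0.015 m or distance of stand_short from where it was at the start of the episode above 0.02 m).
It fails at once if a canister is moved or the plates are moved (distance of any of canister_tall, canister_short, plates from where it was at the start of the episode above 0.02 m).
It also fails if it takes over 42 s, if anything falls off the work surface, if the arm or the gripper's body presses on something with over 40 N, if the wrist force passes 120 N, or if a joint passes its speed limit or range.

### The arm

A 6-joint arm with a two-finger parallel gripper is mounted at the origin on the work surface. World frame = base frame: x ahead of the robot, y to its left, z up, the work surface at z = 0. Lengths are in m, angles in degrees, forces in N, time in s.
With the tool pointing down it reaches from about 0.35 to 0.875 m from the base axis. Payload 4.2 kg.
Tool frame: the origin (TCP) lies midway between the tips of the shut fingers; the grasp point (between the pads) lies 19 mm behind it; x points along the fingers, y is the direction in which the jaws open and shut, and the axes are right-handed (so a half turn about x gives the same grasp; the last joint's range is limited). The gripper opens to 87 mm and grips with 3 to 60 N. Pads are 19 mm wide; open, the fingers measure 117 mm over their backs; the gripper's body (75 mm by 190 mm) begins 51 mm behind the grasp point.
Start: joints at [79.504, 22.042, 0.453, 0, -68.411, -14.817], TCP at [0.267, 0.565, 0.184] pointing down, gripper open.
Joint ranges: [-179.83, 179.83], [-69.29, 118.12], [-61.27, 80.66], [-181.25, 117.63], [-171.15, -9.14], [-177.46, 177.46]. Speed limits (degrees/s): [159.86, 159.86, 180, 180, 180, 180].

### API

Orientations are given as a 3x3 rotation matrix whose columns are the frame's x, y, z axes.
In Python, from station import r gives the robot as it stands.
- The arm moves only by the tool play_rows, never from a script. Its argument "plan" is a list that holds one entry, the list of rows, each a list of 6 numbers: the shift along the tool's x, y, z in cm, then the turn, a rotation vector about the tool's x, y, z in units of 10 degrees (1.0 is 10 degrees). A call has 1 to 5 rows; each row is the pose to reach, as a shift and turn from the pose commanded when the call began, along the tool's axes at that moment; what a row does not reach only later rows make up. A row lasts 1/8 s, in which the tool goes at most 62.5 mm and 10.7 degrees, less where a joint would pass 70% of its speed; a pose out of reach is approached as far as the arm can. A call with a gripper value outside its range is refused whole. "hand" is the opening, from 0 (shut) to 1 (fully open), set as the call begins (left out, the last holds). The fingers move at their own pace and stop on an object; the grip force is fixed at half the most. Time passes only in rows, so rows that repeat a pose let the fingers close. It gives the time, the measured TCP pose, the force and the opening at its end, in the units of the state.
- r.sense(): the state, without advancing time (a new reading comes with each control period).
- r.capture(name): name is "scene" or "top"; returns (picture, depth): 480x640x3 uint8, blue, green, red; 480x640 float32, m along the optical axis (not along the pixel's ray), 0 where there is no reading.
- r.get_calibration(name): a dict with "vfov" (degrees; the focal length in pixels is half the picture's height over the tangent of half this angle, whatever the lens; pixels are square), "cx", "cy" (the principal point, pixels), "rvec" (rotation vector, rad) and "tvec" (3), from world to camera coordinates, as OpenCV has them. Camera axes: x right, y down, z forward; pixel columns grow to the right and rows downward; lengths in m; the calibration is good to about 2 mm. A picture is of the moment at which its call begins. get_calibration takes no time and is no camera call.
- r.finish_job(): hands the job in, once; it reports no verdict.
The state is a dict: "time_s": time; "joints": joint angles; "joint_velocities": joint speeds; "effort": joint torques, N m; "tcp_pos": TCP position; "ee_rot": TCP orientation; "wrist_force": force on the tool from outside, world axes, zero at the start; "moment": the same for the moment, N m; "gripper_width": opening from 0.0 (shut) to 1.0 (fully open).
Only numpy, scipy, OpenCV 4.12 (cv2) and the standard library are available. Lean on these libraries where they do the work, as an engineer would, in place of code of your own. Each camera call takes 0.05 s, during which the arm holds its last target.

## Working session

There is one attempt and no reset: what is moved stays moved. The work goes in short steps, Python scripts to look and compute and a tool call to move; the robot and the scene stay as the last step left them, time stands still between calls to the robot, and variables do not carry over. Pictures are saved under pics/ and viewed, and the job is handed in when it is done.

Besides the shell and the picture viewer there is one more tool, called after "Call:" as name(argument=value, ...), one argument or row to a line, values as JSON. play_rows: Moves the arm, as the interface text tells. Its arguments: {"type":"object","properties":{"plan":{"type":"array","items":{"type":"array","items":{"type":"array","items":{"type":"number"}}}},"hand":{"type":"number"}},"required":["plan"]}

```bash
mkdir -p pics; ls; cat > h.py <<'E'
import numpy as np, cv2
from station import r
def cap(n):
    p,d=r.capture(n); return p,d
def pts(n,d):
    c=r.get_calibration(n); f=240/np.tan(np.radians(c['vfov'])/2)
    R=cv2.Rodrigues(np.array(c['rvec'],float))[0]; t=np.array(c['tvec'],float).ravel()
    v,u=np.mgrid[:480,:640]
    P=np.stack([(u-c['cx'])/f*d,(v-c['cy'])/f*d,d],-1)
    return (P-t)@R
E
python3 - <<'E'
from h import *
s=r.sense(); print(s)
for n in('scene','top'):
    p,d=cap(n); cv2.imwrite(f'pics/{n}0.png',p); np.save(f'{n}0.npy',pts(n,d)); print(r.get_calibration(n))
E
```

```text
pics
{'time_s': 0.0, 'joints': array([ 7.95034313e+01,  2.20917580e+01,  3.76936867e-01, -3.00976707e-02,
       -6.84101079e+01, -1.48159331e+01]), 'joint_velocities': array([ 0.06382928, -0.07354645,  0.00553556,  0.06442498, -0.0270056 ,
        0.00227877]), 'effort': array([ 6.71819525e-04, -3.90657628e+01,  1.87404174e+01,  4.22005087e+00,
        1.10372464e-02, -1.85159856e-04]), 'tcp_pos': array([0.26691112, 0.56435833, 0.18332691]), 'ee_rot': array([[-8.77488416e-04, -4.27729348e-01, -9.03906430e-01],
       [-2.05490388e-03, -9.03904098e-01,  4.27730240e-01],
       [-9.99997504e-01,  2.23276916e-03, -8.57773206e-05]]), 'wrist_force': array([0.35707349, 0.6907932 , 0.35402634]), 'moment': array([0.01337705, 0.05256601, 0.01818289]), 'gripper_width': 0.9996165039286149}
{'vfov': 43.80781779409295, 'cx': 317.9722292339102, 'cy': 247.63920780866164, 'rvec': array([ 1.31160567,  2.25960645, -0.88040943]), 'tvec': array([ 0.34256934, -0.27957178,  1.48964021])}
{'vfov': 48.20928818646798, 'cx': 316.76433262663556, 'cy': 243.54042390024108, 'rvec': array([ 2.12057269, -2.07308712,  0.25063091]), 'tvec': array([-0.11542385,  0.58408701,  1.15788014])}
```

View pics/scene0.png

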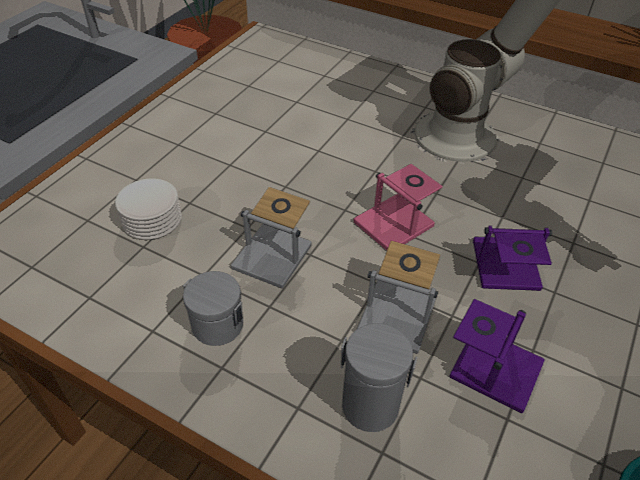

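View pics/top0.png

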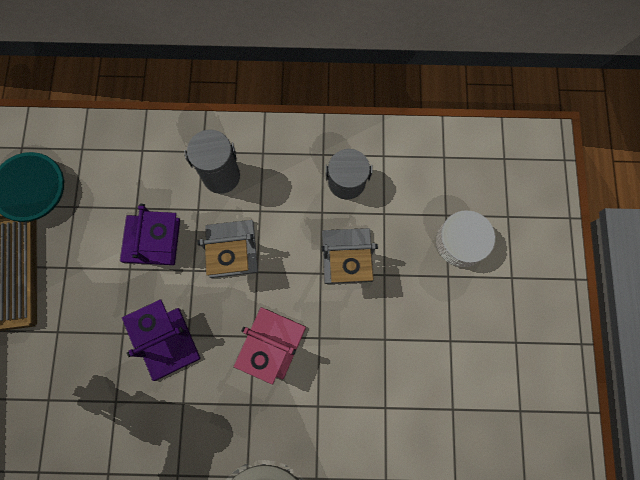

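The tall canister is at (212,160) in the top view. Its marker has its pine paddle at (226,258), with the hinge at about row 238. A purple marker stands to its left at (150,238).

```bash
python3 - <<'E'
from h import *
import cv2
p=cv2.imread('pics/top0.png'); P=np.load('top0.npy')
cv2.imwrite('pics/crop.png',cv2.resize(p[110:300,110:270],None,fx=3.6,fy=3.1 if 0 else 3.1))
cv2.imwrite('pics/crop.png',cv2.resize(p[200:300,110:270],None,fx=5,fy=5))
hsv=cv2.cvtColor(p,cv2.COLOR_BGR2HSV)
def rep(name,u0,u1,v0,v1,zlo,zhi,pine=False):
    Q=P[v0:v1,u0:u1]; h=hsv[v0:v1,u0:u1]
    m=(Q[...,2]>zlo)&(Q[...,2]<zhi)
    if pine: m&=(h[...,0]>8)&(h[...,0]<28)&(h[...,1]>80)
    q=Q[m]; rect=cv2.minAreaRect(q[:,:2].astype(np.float32)*1000)
    print(name,len(q),q.mean(0).round(4),np.median(q[:,2]).round(4),rect, cv2.boxPoints(rect).round(0).tolist())
rep('paddle',190,265,215,285,.08,.11,True)
rep('hingearea',190,265,215,285,.085,.12)
rep('base',190,270,215,285,.008,.03)
rep('can tall',180,245,120,200,.15,.18)
rep('can short',320,380,140,205,.08,.11)
rep('paddle short',315,385,220,290,.08,.11,True)
rep('purple',115,185,200,270,.05,.12)
rep('purple2',115,205,295,385,.05,.12)
rep('pink',230,310,300,390,.05,.12)
rep('plates',435,500,205,270,.04,.08)
E
```

```text
paddle 837 [0.552  0.0983 0.1043] 0.1047 ((544.5111083984375, 97.58229064941406), (73.89498901367188, 92.50740051269531), 9.292348861694336) [[501.0, 137.0], [516.0, 46.0], [588.0, 58.0], [574.0, 149.0]]
hingearea 1574 [0.5498 0.0983 0.1054] 0.1055 ((549.1397094726562, 98.63316345214844), (85.95578002929688, 123.47063446044922), 8.27277946472168) [[498.0, 154.0], [515.0, 31.0], [601.0, 44.0], [583.0, 166.0]]
base 1089 [0.6023 0.0951 0.014 ] 0.0139 ((583.7001953125, 90.68112182617188), (137.98196411132812, 140.2742919921875), 8.8107271194458) [[505.0, 149.0], [526.0, 11.0], [663.0, 32.0], [641.0, 171.0]]
can tall 1556 [0.7679 0.1393 0.1644] 0.1648 ((770.5896606445312, 140.64112854003906), (97.66606140136719, 96.94096374511719), 52.362709045410156) [[702.0, 132.0], [779.0, 72.0], [839.0, 150.0], [762.0, 209.0]]
can short 1389 [ 0.7606 -0.1709  0.0944] 0.0948 ((762.9656982421875, -171.4139862060547), (96.51905822753906, 96.9664306640625), 50.349098205566406) [[695.0, -178.0], [770.0, -240.0], [831.0, -165.0], [756.0, -103.0]]
paddle short 1087 [ 0.5328 -0.1783  0.1039] 0.104 ((531.65783
[... 286 characters left out ...]
59262084961) [[537.0, 221.0], [661.0, 217.0], [664.0, 304.0], [540.0, 308.0]]
purple2 1833 [0.387  0.2555 0.0974] 0.0981 ((389.4889831542969, 256.7828369140625), (87.80174255371094, 123.73210906982422), 27.277151107788086) [[322.0, 292.0], [379.0, 182.0], [457.0, 222.0], [400.0, 332.0]]
pink 1835 [0.331  0.0109 0.0982] 0.0982 ((330.6634216308594, 11.483100891113281), (124.17784881591797, 86.2938003540039), 67.8017807006836) [[267.0, -30.0], [347.0, -62.0], [394.0, 53.0], [314.0, 85.0]]
plates 2331 [ 0.6123 -0.4478  0.0619] 0.0623 ((614.3157958984375, -449.484375), (120.81051635742188, 124.40144348144531), 44.04466247558594) [[528.0, -447.0], [614.0, -536.0], [701.0, -452.0], [614.0, -363.0]]
```

View pics/crop.png

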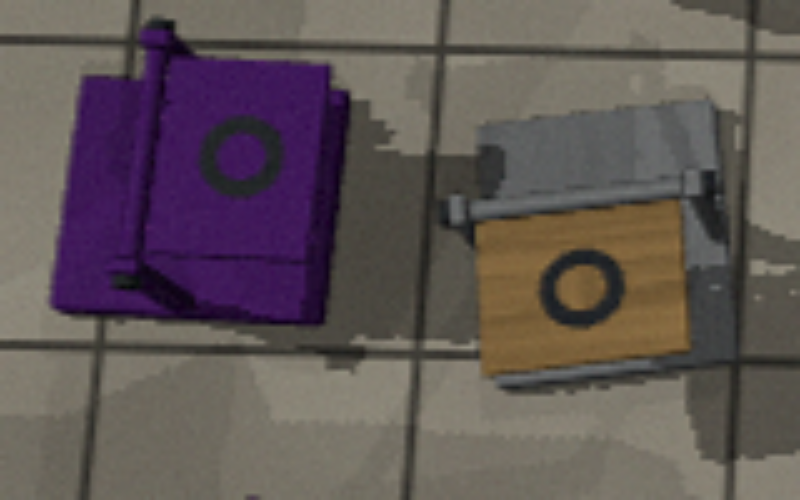

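```bash
python3 - <<'E'
from h import *
p=cv2.imread('pics/top0.png'); hsv=cv2.cvtColor(p,cv2.COLOR_BGR2HSV)
for n in('top','scene'):
  P=np.load(n+'0.npy'); p=cv2.imread(f'pics/{n}0.png'); h=cv2.cvtColor(p,cv2.COLOR_BGR2HSV)
  for nm,piv in(('tall',(.586,.105)),('short',(.570,-.175))):
    a=np.radians(9.3 if nm=='tall' else 4.2); X=np.array([np.cos(a),np.sin(a)]);Y=np.array([-X[1],X[0]])
    q=P[...,:2]-piv; lx=q@X; ly=q@Y; z=P[...,2]
    print(n,nm)
    for x in np.arange(-.095,.08,.01):
        m=(abs(lx-x)<.005)&(abs(ly)<.04)&(z>.0)
        if m.sum(): print(round(x,3),m.sum(),np.percentile(z[m],[10,50,90]).round(4))
    m=(z>.08)&(z<.13)&(abs(lx)<.12)&(abs(ly)<.08)
    print('ly',np.percentile(ly[m],[1,99]), 'lx', np.percentile(lx[m],[.5,99.5]))
E
```

```text
top tall
-0.095 59 [0.0004 0.0021 0.0035]
-0.085 77 [0.0003 0.0019 0.0045]
-0.075 228 [0.0013 0.111  0.1144]
-0.065 295 [0.0046 0.1078 0.1129]
-0.055 168 [0.1059 0.1091 0.1118]
-0.045 156 [0.1043 0.1074 0.1097]
-0.035 162 [0.102  0.105  0.1078]
-0.025 153 [0.0999 0.103  0.1059]
-0.015 154 [0.0978 0.1009 0.1034]
-0.005 157 [0.0955 0.099  0.1022]
0.005 47 [0.0949 0.0983 0.1003]
0.015 2 [0.0136 0.0137 0.0138]
0.025 49 [0.0116 0.0149 0.0178]
0.035 133 [0.0106 0.0144 0.0169]
0.045 135 [0.0109 0.0142 0.017 ]
0.055 129 [0.0113 0.0144 0.0173]
0.065 66 [0.0009 0.011  0.0148]
0.075 67 [0.0003 0.0019 0.0043]
ly [-0.05774121  0.05520332] lx [-0.07953972  0.00429456]
top short
-0.095 85 [0.0003 0.0017 0.0038]
-0.085 67 [0.0003 0.0016 0.0042]
-0.075 172 [0.0006 0.1058 0.1109]
-0.065 243 [0.0014 0.1061 0.1102]
-0.055 167 [0.1042 0.1069 0.1095]
-0.045 159 [0.1022 0.1052 0.1085]
-0.035 155 [0.1011 0.104  0.1065]
-0.025 153 [0.1    0.1027 0.1055]
-0.015 157 [0.0985 0.1007 0.1036]
-0.005 140 [0.096  0.0991 0.1021]
0.005 136 [0.0955 0.0991 0.1016]
0.015 6 [0.0131 0.0145 0.0162]
0.025 21 [0.0125 0.0147 0
[... 831 characters left out ...]
 lx [-0.07768419  0.00791758]
scene short
-0.095 30 [0.0004 0.0014 0.0026]
-0.085 18 [0.0002 0.0015 0.0026]
-0.075 66 [0.0011 0.108  0.11  ]
-0.065 161 [0.1062 0.1084 0.1103]
-0.055 256 [0.0127 0.1056 0.1086]
-0.045 262 [0.0129 0.104  0.1074]
-0.035 289 [0.0131 0.1022 0.1061]
-0.025 294 [0.0131 0.1009 0.1042]
-0.015 295 [0.0137 0.0991 0.1029]
-0.005 343 [0.013  0.0971 0.1014]
0.005 326 [0.0132 0.0951 0.1007]
0.015 183 [0.0126 0.0148 0.0971]
0.025 157 [0.0124 0.0148 0.0167]
0.035 162 [0.0119 0.014  0.0161]
0.045 151 [0.0121 0.0143 0.0166]
0.055 157 [0.0125 0.0145 0.0166]
0.065 240 [0.0039 0.0132 0.0158]
0.075 156 [0.0003 0.0025 0.0131]
ly [-0.05732097  0.05662094] lx [-0.07305595  0.01277048]
```

The tall paddle starts raised about 0.2 rad, with its edge at z≈0.11. The pivot is at about (0.586, 0.105, 0.095) and the stand yaw is about 9.3°. I'll come in with shut fingers tilted 45° forward and down, get under the free edge, and sweep it round the arc.

```bash
cat >> h.py <<'E'
from scipy.spatial.transform import Rotation as Ro
a=np.radians(9.3); X=np.array([np.cos(a),np.sin(a),0]);Y=np.array([-X[1],X[0],0]);Z=np.array([0,0,1.])
PIV=np.array([.586,.105,.095])-.002*Y
def rot(t):
    t=np.radians(t); x=np.cos(t)*X-np.sin(t)*Z; y=-Y; return np.stack([x,y,np.cross(x,y)],1)
def row(lx,z,tilt,s=None):
    s=s or r.sense(); R=np.array(s['ee_rot']); d=R.T@(PIV+lx*X+z*Z-s['tcp_pos'])
    w=Ro.from_matrix(R.T@rot(tilt)).as_rotvec(degrees=True)/10
    return np.r_[d*100,w].round(2).tolist()
def loc():
    s=r.sense(); q=s['tcp_pos']-PIV
    x=s['ee_rot'][:,0]
    print('t',s['time_s'],'l',[round(float(v)*1000,1) for v in (q@X,q@Y,q[2])],'tilt',np.degrees(np.arcsin(-x[2])).round(1),'F',s['wrist_force'].round(1),'j',s['joints'].round(1),'g',round(s['gripper_width'],2))
E
python3 - <<'E'
from h import *
loc(); print(row(-.2,.2,90)); print(row(-.2,.2,45))
E
```

```text
t 0.1 l [-240.6, 507.0, 88.5] tilt 89.9 F [-0.2 -0.4  0.4] j [ 79.5  22.1   0.4  -0.  -68.4 -14.8] g 1.0
[-11.07, 39.43, -32.15, -3.46, 0.0, -0.01]
[-11.07, 39.43, -32.15, -3.28, 4.36, -1.37]
```

Call:
play_rows(
  plan=[
    [[-6, 0, 0, 0, 0, 0], [-12, 0, 0, 0, 0, 0], [-12, 0, 0, 0, 0, 0]],
  ],
  hand=0,
)

```text
time_s: 0.48
tcp_pos: [0.2683, 0.5672, 0.3106]
ee_rot: [[0.004, -0.427, -0.904], [0.011, -0.904, 0.427], [-1.0, -0.012, 0.001]]
wrist_force: [-0.6, 0.2, 0.2]
gripper_width: 0.746
```

Call:
play_rows(
  plan=[
    [[0, 4, -3, -0.6, 0, 0], [0, 8, -6, -1.2, 0, 0], [0, 12, -9.5, -1.8, 0, 0], [0, 16, -13, -2.4, 0, 0], [0, 20, -16, -3, 0, 0]],
  ],
)

```text
time_s: 1.1
tcp_pos: [0.3261, 0.3136, 0.3033]
ee_rot: [[-0.001, 0.085, -0.996], [-0.002, -0.996, -0.085], [-1.0, 0.001, 0.001]]
wrist_force: [1.0, -0.5, 0.2]
gripper_width: 0.174
```

```bash
python3 - <<'E'
from h import *
loc(); print(row(-.2,.2,90)); print(row(-.2,.2,45))
E
```

```text
t 1.1 l [-222.7, 249.8, 208.3] tilt 89.9 F [ 1.  -0.5  0.2] j [ 64.5   1.   -9.6  -0.  -79.5  30.3] g 0.17
[0.86, 24.73, -4.2, -0.44, 0.01, -0.01]
[0.86, 24.73, -4.2, -0.42, 4.51, -0.18]
```

Call:
play_rows(
  plan=[
    [[0, 5, -1, -0.1, 0.9, 0], [0, 10, -2, -0.2, 1.8, -0.1], [0, 15, -3, -0.3, 2.7, -0.1], [0, 20, -4, -0.4, 3.6, -0.2], [0, 24.7, -4.2, -0.4, 4.5, -0.2]],
  ],
)

```text
time_s: 1.72
tcp_pos: [0.3874, 0.0731, 0.3047]
ee_rot: [[0.7, 0.16, -0.696], [0.12, -0.987, -0.106], [-0.704, -0.01, -0.71]]
wrist_force: [-39.1, 4.6, -112.1]
gripper_width: 0.007
```

```bash
python3 - <<'E'
from h import *
loc(); print(row(-.2,.16,45)); print(row(-.17,.083,45)); print(row(-.065,-.022,45))
E
```

```text
t 1.725 l [-201.2, 2.6, 209.7] tilt 44.7 F [ -39.1    4.6 -112.1] j [ 54.4 -34.8 -61.3  51.  -40.   10.9] g 0.01
[3.58, 0.31, 3.44, -0.05, -0.03, 0.03]
[11.13, 0.38, 6.8, -0.05, -0.03, 0.03]
[25.98, 0.46, 6.87, -0.05, -0.03, 0.03]
```

```bash
python3 - <<'E'
from h import *
p,d=cap('scene'); cv2.imwrite('pics/s1.png',p); loc(); print(r.sense()['joints'],r.sense()['joint_velocities'])
E
```

```text
t 1.775 l [-200.0, -0.9, 217.8] tilt 43.8 F [-0.5  1.6 13.8] j [ 53.6 -35.3 -61.   51.6 -39.8  10.8] g 0.0
[ 53.6397781  -35.30638366 -61.04421497  51.57161415 -39.7622463
  10.77987509] [  5.56376034   5.33373093   2.60069798 -11.08124692 -10.28512002
   5.2690695 ]
```

View pics/s1.png

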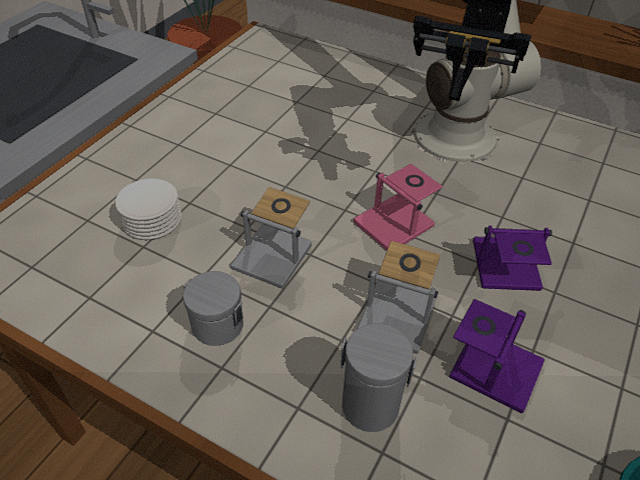

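```bash
python3 - <<'E'
from h import *
for i in range(3): r.capture('top')
s=r.sense(); loc(); print(s['joint_velocities'].round(2))
print(repr((s['joints'].tolist(),s['tcp_pos'].tolist(),s['ee_rot'].tolist())))
E
```

```text
t 1.925 l [-201.0, 0.6, 208.7] tilt 45.0 F [-0.1  0.7 -0.2] j [ 54.3 -34.6 -61.2  50.8 -40.2  11. ] g 0.01
[ 2.76  3.19 -0.51 -0.72 -0.26  0.06]
([54.29463358624531, -34.57005519969462, -61.21822153819695, 50.83048037583168, -40.219366003392416, 11.019733409455878], [0.38786522780944305, 0.07116626703081587, 0.3037017164548255], [[0.69805412443439, 0.1541495073273764, -0.699255581851775], [0.1134804517420867, -0.9880268768091324, -0.10452309685042421], [-0.7069954925121864, -0.0063890604566212246, -0.7071891921359746]])
```

```bash
cat > kin.py <<'E'
import numpy as np
from scipy.optimize import least_squares
from scipy.spatial.transform import Rotation as Ro
D=[([79.5034313,22.091758,.376936867,-.0301,-68.4101,-14.816],[.26691112,.56435833,.18332691],[[-8.77e-4,-.427729,-.903906],[-2.05e-3,-.903904,.42773],[-1,2.2e-3,0]]),
([64.5,1.0,-9.6,0,-79.5,30.3],[.3261,.3136,.3033],[[-.001,.085,-.996],[-.002,-.996,-.085],[-1,.001,.001]]),
([54.29463358624531, -34.57005519969462, -61.21822153819695, 50.83048037583168, -40.219366003392416, 11.019733409455878], [0.38786522780944305, 0.07116626703081587, 0.3037017164548255], [[0.69805412443439, 0.1541495073273764, -0.699255581851775], [0.1134804517420867, -0.9880268768091324, -0.10452309685042421], [-0.7069954925121864, -0.0063890604566212246, -0.7071891921359746]])]
e=lambda ax,t: Ro.from_euler(ax,t,degrees=True).as_matrix()
def fk(q,p,s4,s6):
    a1,d1,L2,La,Lo,Lt,off,o6=p
    R=e('z',q[0]+off); x=R@[a1,0,d1]; R=R@e('y',q[1]); x=x+R@[0,0,L2]
    R=R@e('y',-q[2]); x=x+R@[La,0,Lo]; R=R@e('x',s4*q[3])@e('y',-q[4]); x=x+R@[Lt,0,0]
    return x,R@e('x',s6*q[5]+o6)
def fit(D,s4,s6):
    def f(p):
        o=[]
        for q,x,R in D:
            y,S=fk(q,p,s4,s6); o+=list((y-np.array(x))*1000)+list((S-np.array(R)).ravel()*100)
        return o+list((p[:6]-[0,.3,.4,.4,.03,.25])*.3)
    best=None
    for o6 in(0,90,180,270):
        z=least_squares(f,[.0,.3,.4,.4,.03,.25,-14.8,o6],x_scale=[.1]*6+[10,10])
        if best is None or z.cost<best.cost: best=z
    return best
if __name__=='__main__':
    for s4 in(1,-1):
        for s6 in(1,-1):
            b=fit(D,s4,s6); print(s4,s6,b.cost,b.x.round(4))
E
python3 kin.py
```

```text
1 1 43585.86509292381 [ 7.249000e-01 -5.856000e-01  1.810000e-01 -3.445000e-01  3.751000e-01
 -2.408000e-01 -1.933540e+01  2.044059e+02]
1 -1 31292.84395644621 [ 7.250000e-01 -5.858000e-01  1.810000e-01 -3.446000e-01  3.751000e-01
 -2.409000e-01 -1.932280e+01  2.289755e+02]
-1 1 14310.642618939539 [ 2.783000e-01  2.269000e-01  4.920000e-01  1.697000e-01  1.200000e-03
  3.976000e-01 -1.608930e+01  2.376349e+02]
-1 -1 2559.2254209031535 [ 2.781000e-01  2.274000e-01  4.923000e-01  1.700000e-01  8.000000e-04
  3.981000e-01 -1.605030e+01  2.554685e+02]
```

```bash
sed -i 's/a1,d1,L2,La,Lo,Lt,off,o6=p/a1,d1,L2,La,Lo,Lt,b,o6=p;off=0/; s/x=R@\[a1,0,d1\]/x=R@[a1,b,d1]/; s/-14.8,o6\],x_scale=\[.1\]\*6+\[10,10\]/-.16,o6],x_scale=[.1]*7+[10]/' kin.py; python3 kin.py
```

```text
1 1 43049.592070409555 [ 6.301000e-01 -4.239000e-01  2.956000e-01 -2.557000e-01  2.449000e-01
 -1.129000e-01 -1.786000e-01  2.259036e+02]
1 -1 30708.442978205363 [ 6.301000e-01 -4.239000e-01  2.956000e-01 -2.557000e-01  2.449000e-01
 -1.129000e-01 -1.786000e-01  2.499182e+02]
-1 1 14504.85927908611 [ 3.465000e-01  9.020000e-02  4.837000e-01  7.060000e-02  1.470000e-02
  2.885000e-01 -1.494000e-01  2.517804e+02]
-1 -1 2638.8926345955715 [ 3.4650e-01  9.0200e-02  4.8370e-01  7.0600e-02  1.4700e-02  2.8850e-01
 -1.4940e-01 -9.0026e+01]
```

```bash
python3 - <<'E'
from kin import *
b=fit(D,-1,-1)
for q,x,R in D:
    y,S=fk(q,b.x,-1,-1); print((y-x)*1000, Ro.from_matrix(S@np.array(R).T).as_rotvec(degrees=True))
q,x,R=D[2]
xt=np.array(R)[:,0]; print('tool x',xt)
# try generic: Rz(j1) Ry(a) Raxis(j4) ...
import itertools
for ax4 in 'xyz':
  for s in itertools.product((1,-1),repeat=4):
    for ax5 in 'xyz':
     if ax5==ax4: continue
     M=e('z',q[0])@e('y',s[0]*q[1])@e('y',s[1]*q[2])@e(ax4,s[2]*q[3])@e(ax5,s[3]*q[4])
     A=M.T@np.array(R)
     for ax6 in (0,1,2):
       v=A[ax6]; 
       k=np.argmax(abs(v))
       if abs(v[k])>.999: print(ax4,ax5,s,ax6,A.round(3).tolist())
E
```

```text
[-11.09321126  -2.76882493  54.1391553 ] [-0.00200889 -0.00175215  0.02591042]
[ -7.66292545   7.05883267 -16.47190067] [-0.00201026 -0.01179611 -0.05189453]
[ 17.50701529 -10.52454802 -37.66723575] [-0.01814027 -0.00294901  0.01837263]
tool x [ 0.69805412  0.11348045 -0.70699549]
x z (1, 1, 1, -1) 1 [[-0.993, 0.119, -0.011], [-0.007, 0.039, 0.999], [0.119, 0.992, -0.038]]
x y (1, 1, -1, 1) 0 [[-1.0, -0.012, -0.016], [0.014, -0.993, -0.115], [-0.015, -0.116, 0.993]]
x y (1, -1, -1, -1) 0 [[1.0, 0.0, -0.0], [0.0, -0.191, 0.982], [-0.0, -0.982, -0.191]]
x y (-1, 1, 1, 1) 0 [[0.0, -0.009, -1.0], [-0.98, -0.2, 0.001], [-0.2, 0.98, -0.009]]
x y (-1, -1, 1, -1) 0 [[0.016, -0.003, 1.0], [0.124, -0.992, -0.005], [0.992, 0.124, -0.016]]
x z (-1, -1, -1, -1) 1 [[0.01, 0.128, 0.992], [-1.0, 0.03, 0.006], [-0.029, -0.991, 0.128]]
```

Call:
play_rows(
  plan=[
    [[1.5, 0, -1.5, 0, 0, 0], [3, 0, -3, 0, 0, 0], [4.5, 0, -4.5, 0, 0, 0], [6, 0, -6, 0, 0, 0], [6, 0, -6, 0, 0, 0]],
  ],
)

```text
time_s: 2.55
tcp_pos: [0.4726, 0.087, 0.301]
ee_rot: [[0.693, 0.157, -0.703], [0.112, -0.988, -0.11], [-0.712, -0.003, -0.702]]
wrist_force: [-0.7, -0.2, 0.3]
gripper_width: 0.009
```

```bash
cat > log.py <<'E'
from h import *
import json
s=r.sense(); loc()
if abs(s['joint_velocities']).max()<3: open('poses.txt','a').write(json.dumps([s['joints'].tolist(),s['tcp_pos'].tolist(),s['ee_rot'].tolist()])+'\n')
else: print('moving',s['joint_velocities'].round(1))
E
python3 log.py
```

```text
t 2.55 l [-114.9, 2.5, 206.0] tilt 45.4 F [-0.7 -0.2  0.3] j [ 33.4 -20.4 -56.9  56.5 -20.2  17.3] g 0.01
```

```bash
cat poses.txt | wc -l; cat > kin2.py <<'E'
from kin import D,e,np,Ro,least_squares
import json
D=list(D)+[tuple(json.loads(l)) for l in open('poses.txt')]
N=['a1','d1','L2','L2x','La','Lo','Lt','b','wy','tz']
def fk(q,p):
    a1,d1,L2,L2x,La,Lo,Lt,b,wy,tz=p
    R=e('z',q[0]); x=R@[a1,b,d1]; R=R@e('y',q[1]); x=x+R@[L2x,0,L2]
    R=R@e('y',-q[2]); x=x+R@[La,0,Lo]; R=R@e('x',-q[3]); x=x+R@[0,wy,0]; R=R@e('y',-q[4]); x=x+R@[Lt,0,tz]
    return x,R@e('x',-q[5]-90)
p0=np.array([0,.3,.4,0,.4,.03,.25,-.15,0,0])
def f(p):
    o=[]
    for q,x,R in D: o+=list((fk(q,p)[0]-np.array(x))*1000)
    return o+list((p-p0)*1)
z=least_squares(f,p0); P=z.x
if __name__=='__main__':
    print(z.cost,dict(zip(N,P.round(4))),np.array(f(P))[:-10].round(1))
E
python3 kin2.py
```

```text
1
0.11219306351902474 {'a1': np.float64(-0.0003), 'd1': np.float64(0.1566), 'L2': np.float64(0.5633), 'L2x': np.float64(0.0022), 'La': np.float64(0.4166), 'Lo': np.float64(0.0046), 'Lt': np.float64(0.3445), 'b': np.float64(-0.0038), 'wy': np.float64(-0.1558), 'tz': np.float64(0.002)} [-0.2  0.   0.   0.2 -0.1 -0.   0.  -0.   0.  -0.   0.  -0. ]
```

```bash
cat > ik.py <<'E'
from kin2 import *
from h import X,Y,Z,PIV
lo=np.array([-179.83,-69.29,-61.27,-181.25,-171.15,-177.46]);hi=np.array([179.83,118.12,80.66,117.63,-9.14,177.46])
def rotg(tilt,yaw,roll=0):  # yaw of tool heading relative X'
    d=np.cos(np.radians(yaw))*X+np.sin(np.radians(yaw))*Y; h=np.cross(Z,d)
    t=np.radians(tilt); x=np.cos(t)*d-np.sin(t)*Z; y=-h
    return np.stack([x,y,np.cross(x,y)],1)@e('x',roll)
def ik(pos,R,seeds):
    out=[]
    for s in seeds:
        def g(q):
            x,S=fk(q,P); return np.r_[(x-pos)*10,(S-R).ravel()]
        z=least_squares(g,np.clip(s,lo+.5,hi-.5),bounds=(lo,hi),x_scale=30.)
        if z.cost<1e-5 and not any(abs(z.x-o).max()<2 for o in out): out.append(z.x)
    return out
if __name__=='__main__':
    rng=np.random.default_rng(0)
    seeds=[np.array([33,-20,-57,56,-20,17.])]+[rng.uniform(lo,hi) for _ in range(14)]
    for tilt in(20,45,60,70):
      for yaw in(-40,0,40,80):
        res=[]
        for roll in (0,180):
          for lx,z in((-.065,-.022),(-.01,.057),(.057,.01)):
            s=ik(PIV+lx*X+z*Z,rotg(tilt,yaw,roll),seeds); res.append(len(s))
            if lx==-.065 and s: first=s[0]
        print(tilt,yaw,res,first.round(0) if max(res) else '',flush=True)
E
time python3 ik.py
```

```text
20 -40 [0, 0, 0, 0, 0, 0] Traceback (most recent call last):
  File "ik.py", line 26, in <module>
    print(tilt,yaw,res,first.round(0) if max(res) else '',flush=True)
                       ^^^^^
NameError: name 'first' is not defined. Did you mean: 'list'?

real	0m15.165s
user	0m14.687s
sys	0m0.318s
```

```bash
sed -i 's/lx==-.065 and s: first=s\[0\]/s: first=s[0]/; s/(20,45,60,70)/(30,45,55,65)/; s/(-40,0,40,80)/(-30,0,30,60,90)/' ik.py
time timeout 570 python3 ik.py
```

```text
30 -30 [0, 0, 0, 0, 0, 0] 
30 0 [1, 1, 1, 1, 1, 1] [ -11.   21.  -41. -148.  -34.   73.]
30 30 [1, 1, 1, 1, 1, 1] [-11.  23. -21. -92. -41.  33.]
30 60 [1, 1, 1, 1, 1, 1] [-11.  32.  -3. -69. -66.  28.]
30 90 [1, 1, 1, 1, 1, 1] [ -7.  43.  17. -56. -91.  30.]
45 -30 [0, 1, 0, 0, 1, 0] [ 20.   8. -57. 113. -30. 123.]
45 0 [0, 0, 0, 0, 0, 0] 
45 30 [1, 1, 1, 1, 1, 1] [  6.  18. -17. -58. -27. -10.]
45 60 [1, 1, 1, 1, 1, 1] [ -2.  27.  -3. -53. -57.  10.]
45 90 [1, 1, 1, 1, 1, 1] [ -1.  37.  14. -45. -81.  23.]
55 -30 [0, 1, 1, 0, 1, 1] [ 20.  17. -47.  95. -22. 139.]
55 0 [0, 0, 0, 0, 0, 0] 
55 30 [1, 1, 1, 1, 1, 1] [ 15.  18. -17. -33. -26. -39.]
55 60 [1, 1, 1, 1, 1, 1] [  5.  25.  -3. -40. -53.  -3.]
55 90 [1, 1, 1, 1, 1, 1] [  4.  33.  11. -36. -75.  17.]
65 -30 [1, 1, 1, 1, 0, 0] [ 26.  11. -57.  75. -19. 152.]
65 0 [0, 1, 1, 0, 1, 1] [  26.   17.  -34.   26.  -16. -131.]
65 30 [1, 1, 1, 1, 1, 1] [ 19.  19. -16. -16. -32. -58.]
65 60 [1, 1, 1, 1, 1, 1] [ 12.  24.  -3. -27. -52. -17.]
65 90 [1, 1, 1, 1, 1, 1] [ 10.  31.   8. -27. -69.  10.]
real	1m55.655s
user	1m54.579s
sys	0m0.264s
```

Tilting forward puts the wrist near its limits. My fitted arm model says a sideways approach has plenty of joint range: tool heading along the hinge from the right side, tilted about 38°. I'll check that path for continuity.

```bash
cat > chk.py <<'E'
from ik import *
import sys
q=np.array(json.loads(open('poses.txt').readlines()[-1])[0])
from h import r
R0=np.array(r.sense()['ee_rot']); p0_=np.array(r.sense()['tcp_pos'])
def seg(p1,R1,n,name):
    global q,R0,p0_
    w=Ro.from_matrix(R0.T@R1).as_rotvec(); mn=999; mx=0
    for k in range(1,n+1):
        z=ik(p0_+(p1-p0_)*k/n,R0@Ro.from_rotvec(w*k/n).as_matrix(),[q])
        if not z: print(name,'FAIL',k); return
        mx=max(mx,abs(z[0]-q).max()); q=z[0]; mn=min(mn,np.r_[q-lo,hi-q].min())
    R0=R1;p0_=p1; print(name,q.round(0),'margin',mn.round(1),'maxstep',mx.round(1),'rot',np.degrees(np.linalg.norm(w)).round())
W=lambda lx,ly,z: PIV+lx*X+ly*Y+z*Z
for roll in(180,0):
    q=np.array(json.loads(open('poses.txt').readlines()[-1])[0]);R0=np.array(r.sense()['ee_rot']); p0_=np.array(r.sense()['tcp_pos'])
    print('roll',roll)
    seg(W(-.1,-.05,.2),rotg(85,20,0 ),6,'down')
    seg(W(-.1,-.13,.2),rotg(85,90,roll),12,'yaw')
    seg(W(-.075,-.13,.16),rotg(38,90,roll),6,'tilt')
    seg(W(-.068,-.14,-.036),rotg(38,90,roll),4,'low')
    for c in((-68,-36),(-59,7),(-18,58),(18,45),(45,11)):
        seg(W(c[0]/1e3,-.02,c[1]/1e3),rotg(38,90,roll),3,str(c))
E
python3 chk.py
```

```text
roll 180
down [ 23.   3.  -9.  -1. -73.  97.] margin 14.4 maxstep 23.8 rot 44.0
yaw [ 10.   8.  -1.  -5. -81.   0.] margin 53.2 maxstep 8.3 rot 110.0
tilt [ -18.   27.   15.  -46. -103.   27.] margin 64.0 maxstep 7.8 rot 47.0
low [-18.  40.   6. -44. -88.  42.] margin 67.8 maxstep 4.2 rot 0.0
(-68, -36) [ -9.  35.  -2. -50. -80.  40.] margin 59.1 maxstep 3.3 rot 0.0
(-59, 7) [ -9.  32.   0. -49. -83.  36.] margin 59.9 maxstep 1.4 rot 0.0
(-18, 58) [ -7.  32.   8. -49. -88.  29.] margin 64.0 maxstep 2.7 rot 0.0
(18, 45) [ -7.  35.  12. -49. -88.  27.] margin 68.2 maxstep 1.5 rot 0.0
(45, 11) [ -6.  39.  15. -50. -87.  28.] margin 65.6 maxstep 1.4 rot 0.0
roll 0
down [ 23.   3.  -9.  -1. -73.  97.] margin 14.4 maxstep 23.8 rot 44.0
yaw FAIL 12
tilt FAIL 4
low FAIL 3
(-68, -36) FAIL 2
(-59, 7) FAIL 2
(-18, 58) FAIL 2
(18, 45) FAIL 2
(45, 11) FAIL 2
```

```bash
cat >> h.py <<'E'
def rotg(tilt,yaw,roll=180):
    d=np.cos(np.radians(yaw))*X+np.sin(np.radians(yaw))*Y; hh=np.cross(Z,d)
    t=np.radians(tilt); x=np.cos(t)*d-np.sin(t)*Z; y=-hh
    return np.stack([x,y,np.cross(x,y)],1)@Ro.from_euler('x',roll,degrees=True).as_matrix()
def rg(lx,ly,z,tilt=38,yaw=90,roll=180):
    s=r.sense(); R=np.array(s['ee_rot']); d=R.T@(PIV+(lx*X+ly*Y+z*Z)/1000-s['tcp_pos'])
    w=Ro.from_matrix(R.T@rotg(tilt,yaw,roll)).as_rotvec(degrees=True)/10
    print((lx,ly,z),np.r_[d*100,w].round(2).tolist())
E
python3 -c "
from h import *
rg(-100,-50,200,85,20,0)"
```

```text
(-100, -50, 200) [1.47, 5.25, -0.67, -1.88, -3.92, -0.85]
```

Call:
play_rows(
  plan=[
    [[0.3, 1, -0.1, -0.4, -0.8, -0.2], [0.6, 2.1, -0.3, -0.8, -1.6, -0.3], [0.9, 3.2, -0.4, -1.1, -2.4, -0.5], [1.2, 4.2, -0.5, -1.5, -3.2, -0.7], [1.5, 5.2, -0.7, -1.9, -3.9, -0.9]],
  ],
)

```text
time_s: 3.18
tcp_pos: [0.4943, 0.0398, 0.2982]
ee_rot: [[0.181, 0.447, -0.876], [0.075, -0.895, -0.441], [-0.981, 0.014, -0.196]]
wrist_force: [0.6, 0.2, 1.0]
gripper_width: 0.006
```

```bash
python3 log.py; python3 -c "
from h import *
rg(-100,-130,200,85,90)"
```

```text
t 3.175 l [-101.0, -47.5, 203.2] tilt 78.7 F [0.6 0.2 1. ] j [ 23.6  -1.1 -13.4   0.2 -66.4  93. ] g 0.01
moving [-35.2  51.7  78.3 -42.5 -96.3  96.6]
(-100, -130, 200) [-0.03, 7.91, 2.39, 10.74, -1.2, 0.53]
```

Call:
play_rows(
  plan=[
    [[0, 1, 0.5, 1, -0.2, 0], [0, 2, 1, 2, -0.4, 0.1], [0, 3, 1.5, 3, -0.6, 0.1], [0, 4, 1.7, 4, -0.7, 0.2], [0, 5, 2, 5, -0.8, 0.3]],
  ],
)

```text
time_s: 3.8
tcp_pos: [0.4989, -0.0143, 0.2937]
ee_rot: [[0.05, -0.407, -0.912], [0.02, -0.913, 0.408], [-0.999, -0.038, -0.038]]
wrist_force: [-0.1, -0.1, -0.6]
gripper_width: 0.003
```

```bash
python3 log.py; python3 -c "
from h import *
rg(-100,-130,200,85,90)"
```

```text
t 3.8 l [-105.2, -101.7, 198.7] tilt 86.9 F [-0.1 -0.1 -0.6] j [ 16.9   4.2  -7.5  -0.2 -75.2  49.1] g 0.0
moving [-10.2   7.2   8.   -0.5 -10.1 -69.3]
(-100, -130, 200) [-0.13, 2.07, -2.0, 5.67, -0.55, 0.06]
```

Call:
play_rows(
  plan=[
    [[0, 0.5, -0.5, 1.1, -0.1, 0], [0, 1, -1, 2.2, -0.2, 0], [0, 1.5, -1.5, 3.4, -0.3, 0], [0, 2, -2, 4.5, -0.4, 0], [0, 2, -2, 5.6, -0.5, 0]],
  ],
)

```text
time_s: 4.42
tcp_pos: [0.5092, -0.0405, 0.2937]
ee_rot: [[-0.001, -0.976, -0.216], [0.083, -0.215, 0.973], [-0.997, -0.017, 0.081]]
wrist_force: [-0.2, -0.5, 0.5]
gripper_width: 0.004
```

```bash
python3 log.py; python3 -c "
from h import *
rg(-75,-130,160)"
```

```text
t 4.425 l [-99.3, -129.2, 198.7] tilt 85.3 F [-0.2 -0.5  0.5] j [ 10.3   7.6  -2.   -4.7 -79.6   3. ] g 0.0
moving [ -5.2   1.9   5.   -8.   -4.6 -78. ]
(-75, -130, 160) [3.88, -2.35, -0.53, 0.33, -4.73, -0.06]
```

Call:
play_rows(
  plan=[
    [[0.8, -0.5, 0, 0, -1, 0], [1.6, -1, 0, 0, -2, 0], [2.4, -1.5, 0, 0, -3, 0], [3.2, -2, -0.3, 0, -4, 0], [3.9, -2.4, -0.5, 0, -4.7, 0]],
  ],
)

```text
time_s: 5.05
tcp_pos: [0.5348, -0.0373, 0.2551]
ee_rot: [[-0.162, -0.975, -0.151], [0.771, -0.221, 0.598], [-0.616, -0.019, 0.788]]
wrist_force: [-0.0, -0.4, -0.3]
gripper_width: 0.003
```

```bash
python3 - <<'E'
from h import *
for i in range(4): p,d=cap('scene')
cv2.imwrite('pics/s2.png',p); 
E
python3 log.py; python3 -c "
from h import *
rg(-75,-130,160);rg(-75,-140,-36)"
```

```text
t 5.25 l [-73.7, -130.6, 160.5] tilt 38.4 F [-0.  -0.3  0.6] j [ -17.3   27.5   16.4  -45.  -104.8   29. ] g 0.01
moving [ 1.1 -3.2  1.3  0.5  0.1  0.1]
(-75, -130, 160) [0.08, 0.12, 0.0, 0.3, -0.04, -0.2]
(-75, -140, -36) [11.49, 0.56, -15.97, 0.3, -0.04, -0.2]
```

View pics/s2.png

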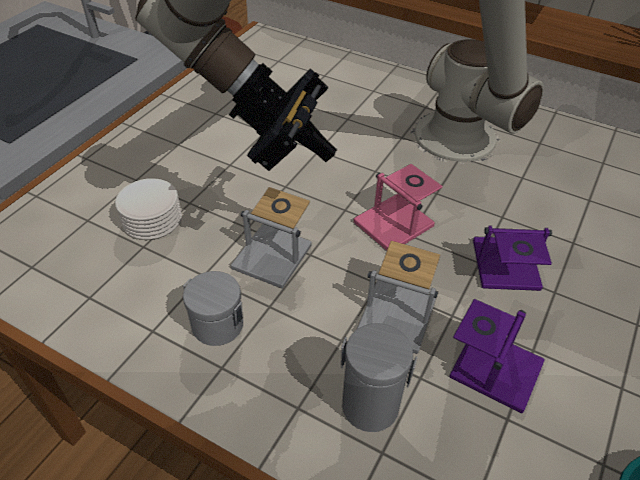

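```bash
python3 -c "
from h import *
rg(-68,-70,60);rg(-68,-70,-38)"
```

```text
(-68, -70, 60) [10.97, -0.74, -4.15, 0.3, -0.04, -0.2]
(-68, -70, -38) [17.06, -0.55, -11.82, 0.3, -0.04, -0.2]
```

Call:
play_rows(
  plan=[
    [[3, -0.2, -1, 0.1, 0, -0.1], [6, -0.4, -2, 0.2, 0, -0.1], [9, -0.6, -3.2, 0.3, 0, -0.2], [11, -0.7, -4.2, 0.3, 0, -0.2], [11, -0.7, -4.2, 0.3, 0, -0.2]],
  ],
)

```text
time_s: 5.88
tcp_pos: [0.5298, 0.024, 0.1563]
ee_rot: [[-0.127, -0.986, -0.104], [0.772, -0.164, 0.614], [-0.622, -0.003, 0.783]]
wrist_force: [-0.4, 0.6, -0.3]
gripper_width: 0.003
```

```bash
python3 - <<'E'
from h import *
for i in range(3): p,d=cap('scene')
cv2.imwrite('pics/s3.png',p)
loc()
rg(-68,-70,-38)
E
```

```text
t 6.025 l [-67.2, -71.2, 62.4] tilt 38.6 F [0.7 0.1 1. ] j [-12.9  29.4   5.  -46.5 -90.4  32.8] g 0.0
(-68, -70, -38) [6.36, 0.15, -7.77, 0.03, -0.06, 0.02]
```

View pics/s3.png

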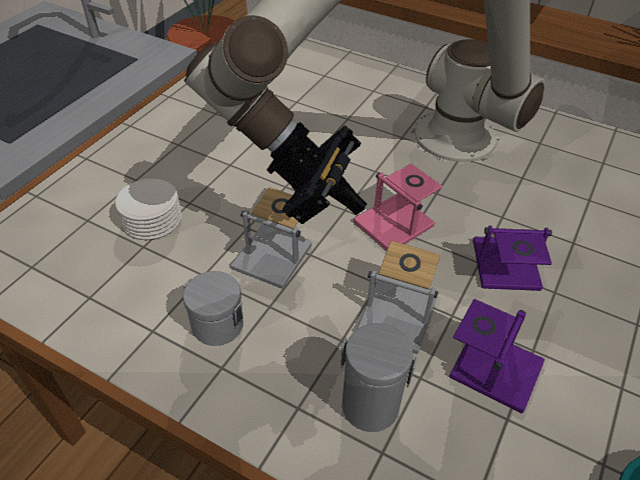

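```bash
python3 - <<'E'
from h import *
for n in('scene',):
    p,d=cap(n);Q=pts(n,d);g=p.max(-1)
    m=(Q[...,2]>.118)&(Q[...,2]<.5)&(abs(Q[...,0]-.55)<.2)&(d>0)
    q=Q[m]
    for y in np.arange(-.26,.06,.02):
        k=q[abs(q[:,1]-y)<.01]
        if len(k): print(y.round(2),len(k),np.percentile(k[:,2],[1,50]).round(3),np.percentile(k[:,0],[2,98]).round(3))
E
```

```text
-0.26 556 [0.356 0.411] [0.573 0.622]
-0.24 214 [0.334 0.377] [0.606 0.633]
-0.22 367 [0.317 0.366] [0.604 0.648]
-0.2 652 [0.311 0.366] [0.6   0.666]
-0.18 1076 [0.296 0.365] [0.55  0.679]
-0.16 1171 [0.264 0.349] [0.547 0.691]
-0.14 1183 [0.26  0.329] [0.543 0.701]
-0.12 1106 [0.235 0.311] [0.472 0.706]
-0.1 1552 [0.223 0.288] [0.47  0.699]
-0.08 1462 [0.207 0.268] [0.463 0.676]
-0.06 1160 [0.207 0.259] [0.463 0.642]
-0.04 797 [0.194 0.25 ] [0.527 0.636]
-0.02 253 [0.177 0.2  ] [0.53  0.628]
-0.0 56 [0.182 0.192] [0.529 0.547]
```

Call:
play_rows(
  plan=[
    [[1.6, 0, -2, 0, 0, 0], [3.2, 0, -4, 0, 0, 0], [4.8, 0.1, -6, 0, 0, 0], [6.4, 0.1, -7.8, 0, 0, 0], [6.4, 0.1, -7.8, 0, 0, 0]],
  ],
)

```text
time_s: 6.7
tcp_pos: [0.5285, 0.0234, 0.052]
ee_rot: [[-0.127, -0.987, -0.097], [0.774, -0.159, 0.612], [-0.62, 0.002, 0.785]]
wrist_force: [-0.1, 0.5, 1.2]
gripper_width: 0.001
```

```bash
python3 - <<'E'
from h import *
for i in range(2): p,d=cap('scene')
cv2.imwrite('pics/s4.png',cv2.resize(p[150:400,200:500],None,fx=2.4,fy=2.4))
loc()
rg(-68,-20,-38)
E
```

```text
t 6.8 l [-68.4, -70.0, -40.5] tilt 38.5 F [-0.4  0.5 -0.3] j [-13.   37.    1.  -47.  -82.6  41.1] g 0.01
(-68, -20, -38) [3.76, -0.03, 3.31, 0.01, -0.05, 0.02]
```

View pics/s4.png

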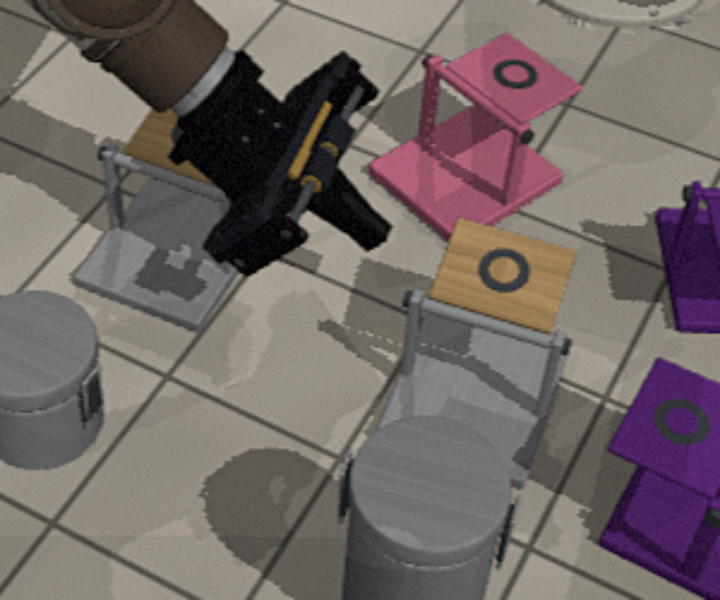

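The shut fingers are at about (385,235) in the crop, just right of the pine paddle and below its level. Next I slide them under it along the hinge.

Call:
play_rows(
  plan=[
    [[1, 0, 0.8, 0, 0, 0], [2, 0, 1.7, 0, 0, 0], [3, 0, 2.5, 0, 0, 0], [3.8, 0, 3.2, 0, 0, 0], [3.8, 0, 3.2, 0, 0, 0]],
  ],
)

```text
time_s: 7.42
tcp_pos: [0.5218, 0.073, 0.0565]
ee_rot: [[-0.124, -0.987, -0.103], [0.773, -0.161, 0.614], [-0.622, -0.004, 0.783]]
wrist_force: [0.0, -0.9, -0.4]
gripper_width: 0.007
```

```bash
python3 - <<'E'
from h import *
p,d=cap('scene')
cv2.imwrite('pics/s5.png',cv2.resize(p[150:400,200:500],None,fx=2.4,fy=2.4))
loc()
for c in((-70,-13),(-59,7),(-41,21),(-20,45)): rg(c[0],-20,c[1])
E
```

```text
t 7.475 l [-68.5, -19.9, -38.7] tilt 38.5 F [ 0.2  0.4 -0.1] j [ -8.9  35.2  -2.1 -49.2 -79.4  39.9] g 0.01
(-70, -20, -13) [-1.61, 0.14, 2.0, 0.01, -0.05, 0.02]
(-59, -20, 7) [-2.85, -0.96, 3.57, 0.01, -0.05, 0.02]
(-41, -20, 21) [-3.72, -2.77, 4.66, 0.01, -0.05, 0.02]
(-20, -20, 45) [-5.2, -4.88, 6.53, 0.01, -0.05, 0.02]
```

View pics/s5.png

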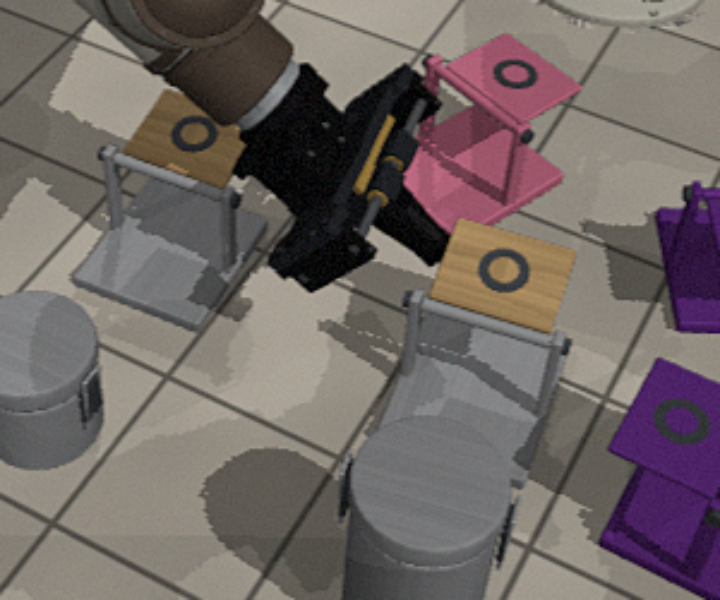

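The fingers are under the paddle's right side, at about (440,250) in the crop, with no contact force. Now I lift gently.

Call:
play_rows(
  plan=[
    [[-0.5, 0, 0.7, 0, 0, 0], [-1, 0.1, 1.3, 0, 0, 0], [-1.6, 0.1, 2, 0, 0, 0], [-2.2, -0.4, 2.8, 0, 0, 0], [-2.8, -1, 3.6, 0, 0, 0]],
  ],
)

```text
time_s: 8.1
tcp_pos: [0.5322, 0.0741, 0.1029]
ee_rot: [[-0.123, -0.987, -0.102], [0.773, -0.16, 0.614], [-0.622, -0.004, 0.783]]
wrist_force: [0.1, 0.2, 0.0]
gripper_width: 0.004
```

```bash
python3 - <<'E'
from h import *
p,d=cap('scene')
cv2.imwrite('pics/s6.png',cv2.resize(p[150:400,200:500],None,fx=2.4,fy=2.4))
loc()
for c in((-59,7),(-41,21),(-20,45),(-18,58)): rg(c[0],-20,c[1])
E
```

```text
t 8.15 l [-56.7, -20.0, 9.0] tilt 38.5 F [1.  0.2 1.6] j [ -8.5  31.9   0.7 -48.8 -82.9  35.2] g 0.0
(-59, -20, 7) [0.12, 0.24, -0.16, 0.03, -0.05, 0.03]
(-41, -20, 21) [-0.74, -1.57, 0.93, 0.03, -0.05, 0.03]
(-20, -20, 45) [-2.22, -3.69, 2.8, 0.03, -0.05, 0.03]
(-18, -20, 58) [-3.03, -3.9, 3.81, 0.03, -0.05, 0.03]
```

View pics/s6.png

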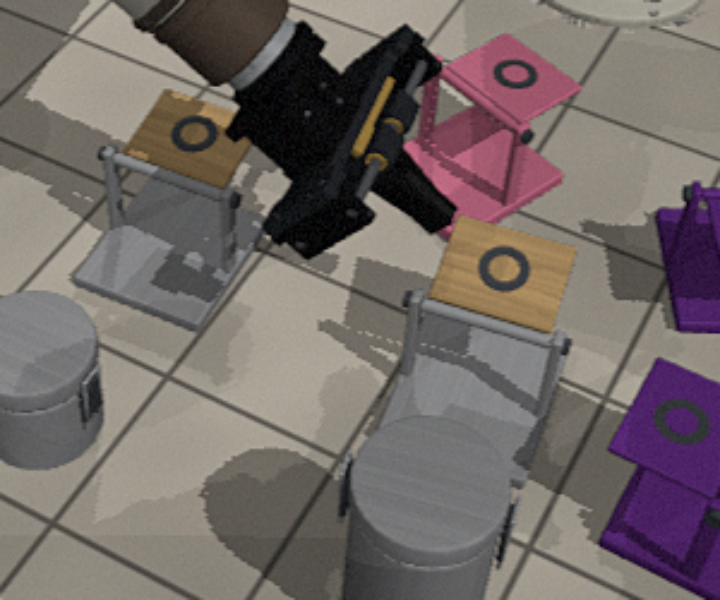

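```bash
cat > ang.py <<'E'
from h import *
def ang(save=None):
  for n in('top','scene'):
    p,d=cap(n);Q=pts(n,d);h=cv2.cvtColor(p,cv2.COLOR_BGR2HSV)
    q=Q-PIV; lx=q@X;ly=q@Y;z=q[...,2]
    m=(h[...,0]>8)&(h[...,0]<28)&(h[...,1]>80)&(abs(ly)<.044)&(np.hypot(lx,z)>.015)&(np.hypot(lx,z)<.095)&(z>-.03)
    if m.sum()>30:
        A=np.c_[lx[m],z[m]]; c=A.mean(0); v=np.linalg.svd(A-c)[2][0]; v=v*np.sign(v@c)
        print(n,m.sum(),'theta',np.degrees(np.arctan2(v[1],-v[0])).round(1),'mean',(c*1000).round(1),'th_mean',np.degrees(np.arctan2(c[1],-c[0])).round(1))
    if save and n=='scene': cv2.imwrite(save,cv2.resize(p[150:400,200:500],None,fx=2.4,fy=2.4))
    if save and n=='top': cv2.imwrite(save.replace('.png','t.png'),cv2.resize(p[150:300,140:320],None,fx=3.5,fy=3.5))
if __name__=='__main__':
    import sys; ang(*sys.argv[1:]); loc()
E
python3 ang.py pics/s7.png
```

```text
top 968 theta 13.9 mean [-47.1  14.9] th_mean 17.6
scene 1416 theta 13.8 mean [-44.5  14.3] th_mean 17.8
t 8.25 l [-57.8, -19.7, 7.5] tilt 38.5 F [-0.   0.1 -0. ] j [ -8.5  32.    0.6 -48.8 -82.9  35.3] g 0.01
```

View pics/s7t.png

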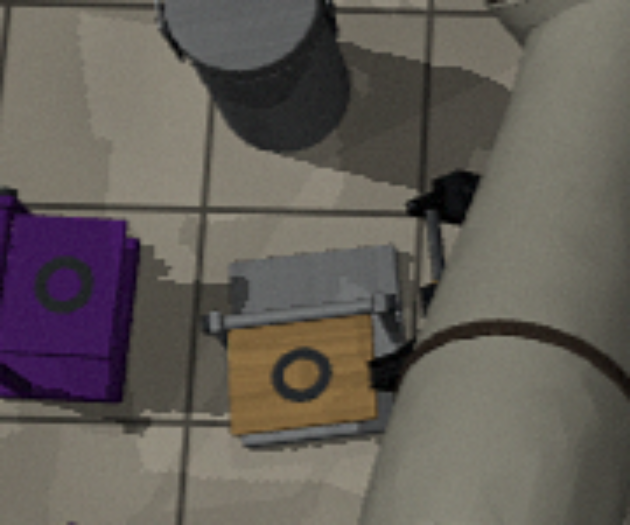

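```bash
python3 - <<'E'
from h import *
s=r.sense();R=np.array(s['ee_rot']);t=s['tcp_pos']
for n in('scene','top'):
    p,d=cap(n); c=r.get_calibration(n); f=240/np.tan(np.radians(c['vfov'])/2); K=np.array([[f,0,c['cx']],[0,f,c['cy']],[0,0,1]])
    W=[t,t-R[:,0]*.03]+[PIV+np.array(v)@np.stack([X,Y,Z])for v in((-.0777,-.046,.019),(-.0777,.046,.019),(0,-.046,0.003),(0,.046,.003))]
    uv=cv2.projectPoints(np.array(W),np.array(c['rvec']),np.array(c['tvec']),K,None)[0][:,0]
    print(n,uv.round(1).tolist())
    S=8
    b=p.copy(); u0,v0=(360,210) if n=='scene' else (195,215)
    b=cv2.resize(b[v0:v0+70,u0:u0+90],None,fx=S,fy=S,interpolation=cv2.INTER_CUBIC)
    for k,(u,v) in enumerate(uv): cv2.circle(b,(int((u-u0+.5)*S),int((v-v0+.5)*S)),4,[(0,0,255),(0,255,255),(0,255,0),(0,255,0),(255,0,0),(255,0,0)][k],-1)
    cv2.imwrite(f'pics/p_{n}.png',b)
    Q=pts(n,d); q=Q-PIV; dark=(p.max(-1)<50)&(abs(q@X+.06)<.04)&(abs(q@Y+.05)<.05)&(Q[...,2]>.08)
    qq=np.stack([q@X,q@Y,q[...,2]],-1)[dark]*1000
    for y in range(-100,0,8):
        k=qq[abs(qq[:,1]-y)<4]
        if len(k): print(y,len(k),k.min(0).round(),k.max(0).round())
E
```

```text
scene [[400.1, 255.4], [388.6, 244.8], [389.6, 239.7], [439.6, 253.1], [376.8, 276.1], [428.4, 290.6]]
-100 84 [ -88. -100.   58.] [-26. -96. 121.]
-92 242 [-97. -96.  50.] [-23. -88. 117.]
-84 143 [-89. -88.  40.] [-24. -80. 111.]
-76 101 [-71. -80.  32.] [-41. -72.  71.]
-68 86 [-69. -72.  32.] [-43. -64.  63.]
-60 84 [-65. -64.  24.] [-46. -56.  56.]
-52 62 [-66. -56.  28.] [-46. -48.  49.]
-44 15 [-66. -48.  39.] [-46. -45.  44.]
top [[236.3, 262.1], [245.9, 259.0], [248.5, 268.3], [206.4, 274.0], [245.6, 235.8], [204.6, 241.4]]
-100 1 [-22. -97. 108.] [-22. -97. 108.]
-92 12 [-37. -95. 110.] [-27. -88. 120.]
-84 11 [-42. -88. 105.] [-26. -85. 113.]
-76 5 [-50. -75.  63.] [-45. -72.  69.]
-68 12 [-57. -70.  55.] [-48. -65.  62.]
-60 28 [-68. -64.  38.] [-49. -56.  58.]
-52 35 [-68. -56.  27.] [-48. -49.  49.]
-44 17 [-67. -48.  38.] [-50. -44.  48.]
-20 1 [-45. -17.  14.] [-45. -17.  14.]
-12 23 [-55. -16.  11.] [-32.  -9.  21.]
-4 21 [-60.  -7.   9.] [-28.  -0.  19.]
```

View pics/p_scene.png

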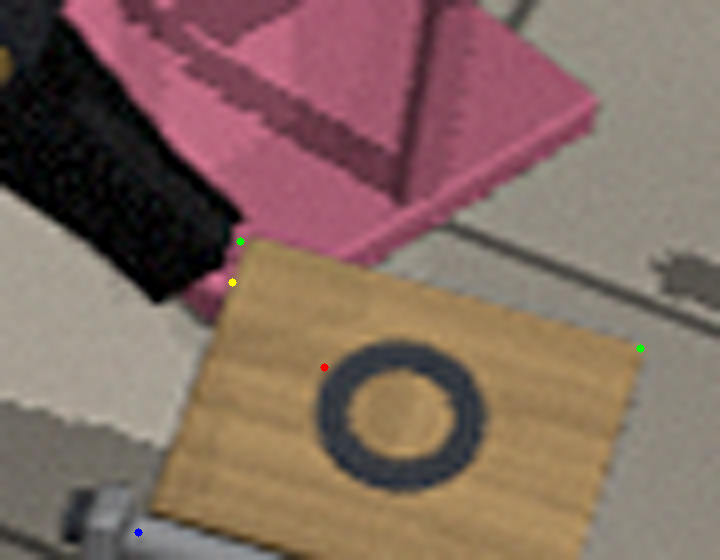

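View pics/p_top.png

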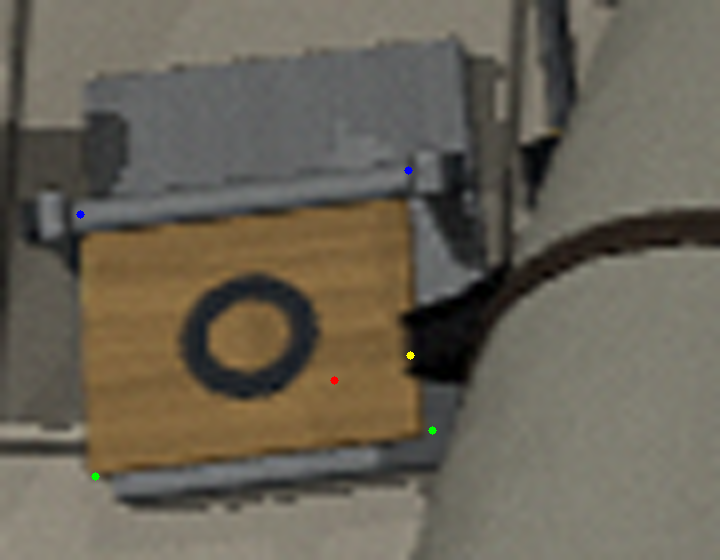

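```bash
python3 - <<'E'
from h import *
c=r.get_calibration('scene'); f=240/np.tan(np.radians(c['vfov'])/2); K=np.array([[f,0,c['cx']],[0,f,c['cy']],[0,0,1]])
def pr(W): return cv2.projectPoints(np.array(W),np.array(c['rvec']),np.array(c['tvec']),K,None)[0][:,0].round(1).tolist()
for nm,l,t in(('s2',(-73.7,-130.6,160.5),38.4),('s3',(-67.2,-71.2,62.4),38.6)):
    T=PIV+np.array(l)@np.stack([X,Y,Z])/1000; x=rotg(t,90)[:,0]
    print(nm,pr([T,T-.02*x,T-.035*x]))
for n in('s2','s3'):
    p=cv2.imread(f'pics/{n}.png'); cv2.imwrite(f'pics/{n}c.png',cv2.resize(p[100:240,270:400],None,fx=4,fy=4))
E
```

```text
s2 [[348.6, 169.5], [340.0, 161.4], [333.5, 155.4]]
s3 [[376.6, 223.0], [368.7, 215.6], [362.6, 210.1]]
```

View pics/s3c.png

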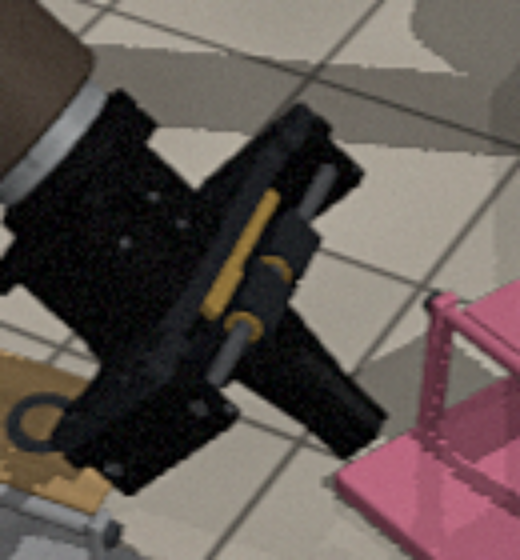

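```bash
python3 - <<'E'
from h import *
for n in('top','scene'):
    p=cv2.imread(f'pics/{n}0.png');Q=np.load(n+'0.npy');h=cv2.cvtColor(p,cv2.COLOR_BGR2HSV)
    q=Q-PIV; lx=q@X;ly=q@Y;z=q[...,2]
    m=(h[...,0]>8)&(h[...,0]<28)&(h[...,1]>80)&(abs(ly)<.044)&(np.hypot(lx,z)>.015)&(np.hypot(lx,z)<.095)&(z>-.03)
    A=np.c_[lx[m],z[m]]; c=A.mean(0); v=np.linalg.svd(A-c)[2][0]; v=v*np.sign(v@c)
    print(n,m.sum(),np.degrees(np.arctan2(v[1],-v[0])).round(1),c*1000)
E
```

```text
top 1001 10.7 [-47.56781972  12.36745341]
scene 1362 10.7 [-45.34761153  12.03788346]
```

The images show the real fingertip about 35 mm short of the reported TCP along the tool axis. The fingers only brushed the paddle's right edge and raised it about 3°. I'll correct for that offset, back off, and go under again.

```bash
cat >> h.py <<'E'
def re_(lx,ly,z): # real fingertip target
    print('E',end=''); rg(lx,ly+27.6,z-21.6)
E
python3 - <<'E'
from h import *
loc()
re_(-66,-80,29);re_(-68,-78,-26)
E
```

```text
t 8.35 l [-58.7, -19.5, 6.7] tilt 38.5 F [0.1 0.5 0.7] j [ -8.5  32.1   0.5 -48.8 -82.9  35.3] g 0.0
E(-66, -52.4, 7.399999999999999) [-2.62, 0.72, -1.98, 0.01, -0.05, 0.02]
E(-68, -50.4, -47.6) [0.95, 0.93, -6.17, 0.01, -0.05, 0.02]
```

Call:
play_rows(
  plan=[
    [[-1.3, 0.4, -1, 0, 0, 0], [-2.6, 0.7, -2, 0, 0, 0], [-1.4, 0.8, -3.4, 0, 0, 0], [-0.2, 0.9, -4.8, 0, 0, 0], [0.9, 0.9, -6.2, 0, 0, 0]],
  ],
)

```text
time_s: 8.98
tcp_pos: [0.5273, 0.042, 0.0457]
ee_rot: [[-0.124, -0.987, -0.1], [0.774, -0.16, 0.613], [-0.621, -0.001, 0.784]]
wrist_force: [0.5, -0.3, -0.1]
gripper_width: 0.005
```

```bash
python3 ang.py pics/s8.png; python3 -c "
from h import *
loc();re_(-68,-78,-26);re_(-68,-30,-26)"
```

```text
top 988 theta 13.8 mean [-47.  15.] th_mean 17.7
scene 1415 theta 13.9 mean [-44.6  14.3] th_mean 17.8
t 9.075 l [-69.0, -50.2, -50.2] tilt 38.3 F [ 0.4  0.3 -0.1] j [-11.4  37.3  -0.4 -48.  -80.8  41.2] g 0.0
t 9.075 l [-69.0, -50.2, -50.2] tilt 38.3 F [ 0.4  0.3 -0.1] j [-11.4  37.3  -0.4 -48.  -80.8  41.2] g 0.0
E(-68, -50.4, -47.6) [-0.17, -0.1, 0.2, -0.02, -0.03, -0.0]
E(-68, -2.3999999999999986, -47.6) [3.59, -0.09, 3.17, -0.02, -0.03, -0.0]
```

View pics/s8.png

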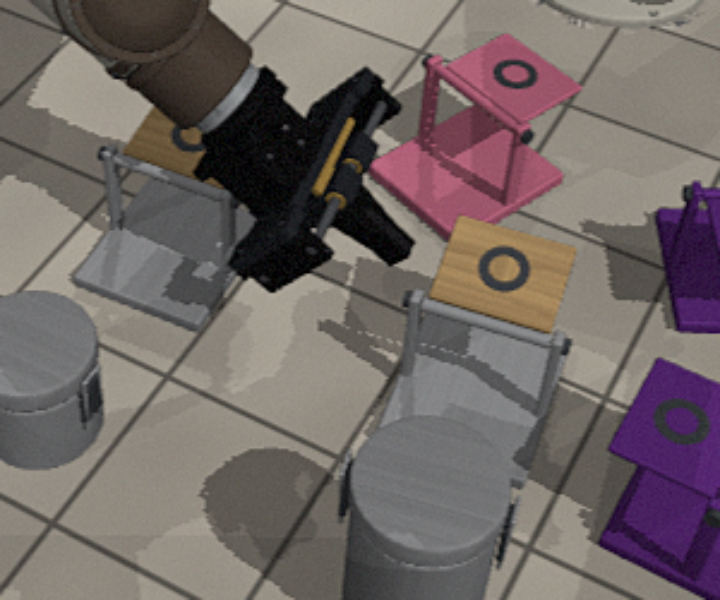

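Call:
play_rows(
  plan=[
    [[0.9, 0, 0.8, 0, 0, 0], [1.8, 0, 1.6, 0, 0, 0], [2.7, 0, 2.4, 0, 0, 0], [3.6, 0, 3.1, 0, 0, 0], [3.6, 0, 3.1, 0, 0, 0]],
  ],
)

```text
time_s: 9.7
tcp_pos: [0.5201, 0.0894, 0.0499]
ee_rot: [[-0.124, -0.987, -0.103], [0.773, -0.161, 0.614], [-0.622, -0.004, 0.783]]
wrist_force: [0.3, 0.4, -0.8]
gripper_width: 0.004
```

```bash
python3 ang.py pics/s9.png; python3 -c "
from h import *
for c in((-66,-4),(-54,16),(-36,30)): re_(c[0],-30,c[1])"
```

```text
top 975 theta 13.9 mean [-47.3  14.9] th_mean 17.4
scene 1413 theta 14.1 mean [-44.5  14.4] th_mean 17.9
t 9.8 l [-67.3, -3.8, -45.4] tilt 38.5 F [-1.  -0.3 -1.3] j [ -7.5  35.3  -3.  -50.1 -77.9  40. ] g 0.0
E(-66, -2.3999999999999986, -25.6) [-1.12, -0.14, 1.63, 0.01, -0.05, 0.02]
E(-54, -2.3999999999999986, -5.600000000000001) [-2.36, -1.35, 3.2, 0.01, -0.05, 0.02]
E(-36, -2.3999999999999986, 8.399999999999999) [-3.23, -3.15, 4.29, 0.01, -0.05, 0.02]
```

View pics/s9.png

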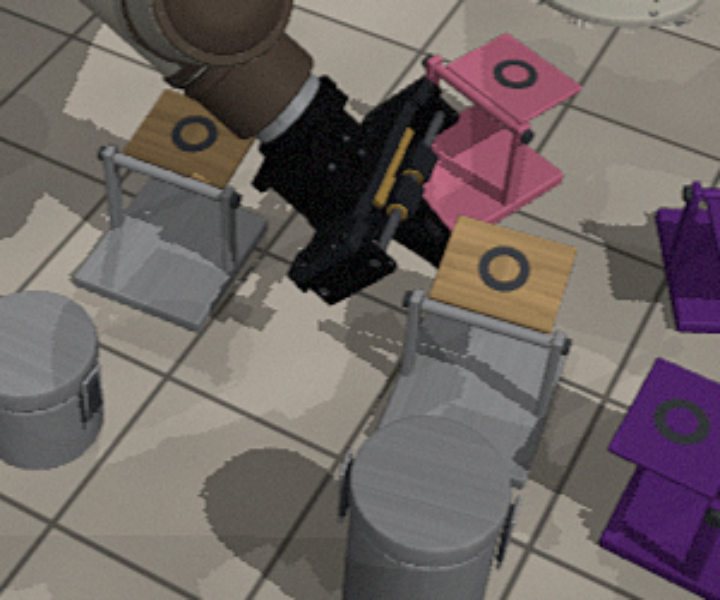

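View pics/s9t.png

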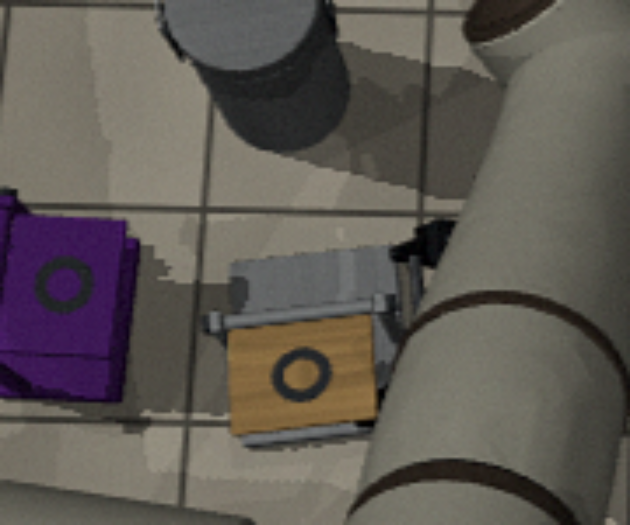

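Call:
play_rows(
  plan=[
    [[-0.6, 0, 0.8, 0, 0, 0], [-1.1, -0.1, 1.6, 0, 0, 0], [-1.5, -0.5, 2.1, 0, 0, 0], [-1.9, -0.9, 2.6, 0, 0, 0], [-2.3, -1.3, 3.2, 0, 0, 0]],
  ],
)

```text
time_s: 10.42
tcp_pos: [0.5334, 0.0919, 0.0891]
ee_rot: [[-0.122, -0.987, -0.102], [0.773, -0.159, 0.615], [-0.623, -0.004, 0.782]]
wrist_force: [-1.0, -2.3, -1.7]
gripper_width: 0.006
```

```bash
python3 ang.py pics/s10.png; python3 -c "
from h import *
for c in((-54,16),(-36,30),(-20,40)): re_(c[0],-30,c[1])"
```

```text
top 636 theta 44.8 mean [-35.5  39.7] th_mean 48.2
scene 1712 theta 47.2 mean [-30.4  37.4] th_mean 50.9
t 10.525 l [-53.3, -2.1, -5.2] tilt 38.5 F [ 0.  -1.6 -1. ] j [ -6.9  32.7  -0.3 -49.7 -80.8  35.6] g 0.01
E(-54, -2.3999999999999986, -5.600000000000001) [-0.0, 0.07, -0.05, 0.02, -0.05, 0.03]
E(-36, -2.3999999999999986, 8.399999999999999) [-0.86, -1.74, 1.04, 0.02, -0.05, 0.03]
E(-20, -2.3999999999999986, 18.4) [-1.48, -3.35, 1.82, 0.02, -0.05, 0.03]
```

View pics/s10.png

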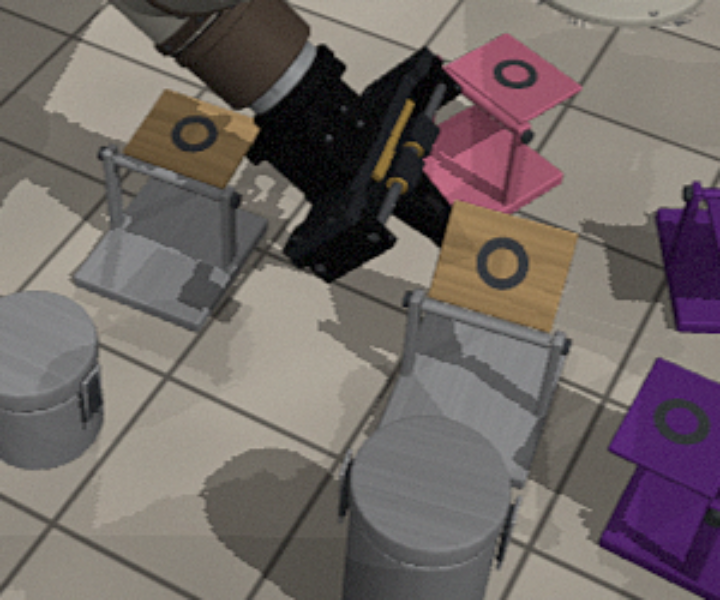

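The paddle is at about 45°, as modelled, and the stand hasn't moved. Next I bring it upright.

Call:
play_rows(
  plan=[
    [[-0.4, -0.9, 0.5, 0, 0, 0], [-0.9, -1.7, 1, 0, 0, 0], [-1.1, -2.6, 1.4, 0, 0, 0], [-1.3, -3.4, 1.6, 0, 0, 0], [-1.3, -3.8, 1.6, 0, 0, 0]],
  ],
)

```text
time_s: 11.15
tcp_pos: [0.5709, 0.0986, 0.11]
ee_rot: [[-0.123, -0.987, -0.103], [0.774, -0.16, 0.613], [-0.622, -0.004, 0.783]]
wrist_force: [-0.1, 0.4, -0.1]
gripper_width: 0.0
```

```bash
python3 ang.py pics/s11.png; python3 -c "
from h import *
for c in((-14,57),(6.4,54),(23,44.5)): re_(c[0],-30,c[1])"
```

```text
top 334 theta 91.1 mean [-4.1 60.1] th_mean 86.1
scene 1316 theta 88.8 mean [ 2.  51.4] th_mean 92.3
t 11.25 l [-16.1, -1.9, 14.6] tilt 38.4 F [-0.3 -0.   0.1] j [ -5.9  33.7   5.4 -49.6 -83.3  31.3] g 0.0
E(-14, -2.3999999999999986, 35.4) [-1.33, -0.21, 1.6, 0.01, -0.04, 0.02]
E(6.4, -2.3999999999999986, 32.4) [-1.13, -2.25, 1.36, 0.01, -0.04, 0.02]
E(23, -2.3999999999999986, 22.9) [-0.54, -3.91, 0.61, 0.01, -0.04, 0.02]
```

View pics/s11.png

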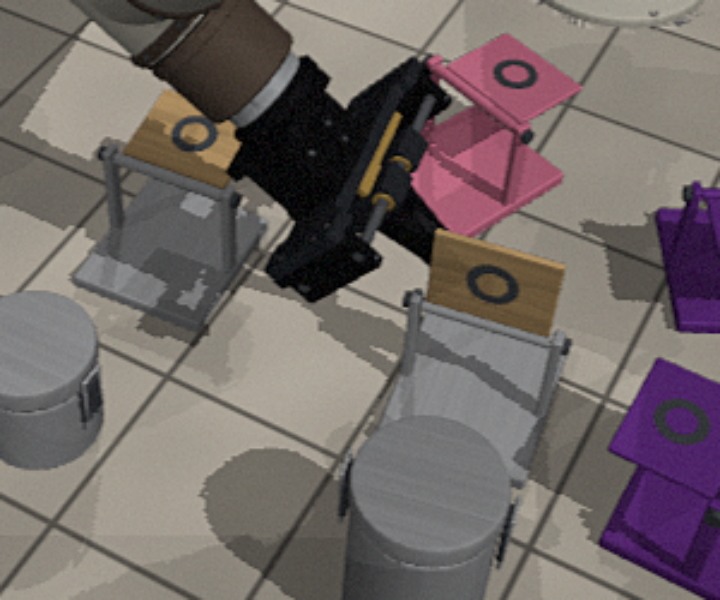

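Call:
play_rows(
  plan=[
    [[-0.7, 0, 0.8, 0, 0, 0], [-1.3, 0, 1.6, 0, 0, 0], [-1.3, -1.1, 1.6, 0, 0, 0], [-1.1, -2.2, 1.4, 0, 0, 0], [-0.8, -3.1, 1, 0, 0, 0]],
  ],
)

```text
time_s: 11.88
tcp_pos: [0.6018, 0.1034, 0.1222]
ee_rot: [[-0.123, -0.987, -0.102], [0.773, -0.16, 0.613], [-0.622, -0.003, 0.783]]
wrist_force: [0.1, 0.6, 0.7]
gripper_width: 0.002
```

```bash
python3 ang.py pics/s12.png; python3 -c "
from h import *
for c in((23,44.5),(36,39),(44,33),(50,20),(50,10)): re_(c[0],-30,c[1])"
```

```text
top 745 theta 124.7 mean [26.1 44.8] th_mean 120.2
scene 331 theta 122.5 mean [40.2 54.3] th_mean 126.5
t 11.975 l [15.1, -2.1, 26.0] tilt 38.4 F [-0.6 -0.4  0.2] j [ -5.2  35.1  10.3 -49.6 -85.1  28.2] g 0.0
E(23, -2.3999999999999986, 22.9) [0.17, -0.79, -0.26, 0.0, -0.04, 0.02]
E(36, -2.3999999999999986, 17.4) [0.52, -2.09, -0.7, 0.0, -0.04, 0.02]
E(44, -2.3999999999999986, 11.399999999999999) [0.89, -2.89, -1.17, 0.0, -0.04, 0.02]
E(50, -2.3999999999999986, -1.6000000000000014) [1.7, -3.49, -2.18, 0.0, -0.04, 0.02]
E(50, -2.3999999999999986, -11.600000000000001) [2.32, -3.49, -2.97, 0.0, -0.04, 0.02]
```

View pics/s12.png

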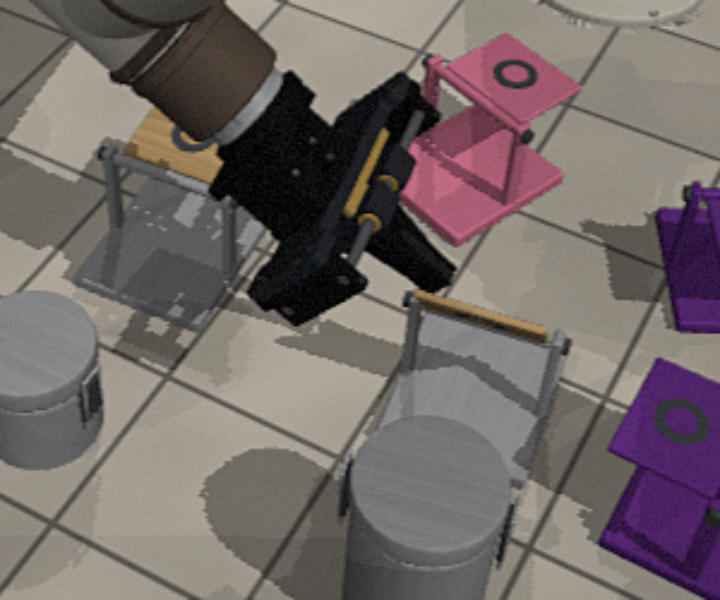

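Call:
play_rows(
  plan=[
    [[0.2, -0.8, -0.3, 0, 0, 0], [0.5, -2.1, -0.7, 0, 0, 0], [0.9, -2.9, -1.2, 0, 0, 0], [1.3, -3.2, -1.7, 0, 0, 0], [1.7, -3.5, -2.2, 0, 0, 0]],
  ],
)

```text
time_s: 12.6
tcp_pos: [0.6358, 0.1083, 0.0943]
ee_rot: [[-0.123, -0.987, -0.102], [0.773, -0.16, 0.614], [-0.622, -0.003, 0.783]]
wrist_force: [-1.0, 0.0, 0.1]
gripper_width: 0.008
```

```bash
python3 ang.py pics/s13.png; python3 -c "
from h import *
for c in((50,10),(50,8)): re_(c[0],-30,c[1])"
```

```text
top 798 theta 168.6 mean [45.8 12.6] th_mean 164.7
scene 1146 theta 170.6 mean [51.2 12.1] th_mean 166.7
t 12.7 l [49.3, -2.6, -1.2] tilt 38.4 F [0.7 0.5 0.2] j [ -4.6  39.4  14.3 -49.9 -84.5  28. ] g 0.0
E(50, -2.3999999999999986, -11.600000000000001) [0.66, -0.07, -0.8, -0.0, -0.04, 0.02]
E(50, -2.3999999999999986, -13.600000000000001) [0.79, -0.07, -0.95, -0.0, -0.04, 0.02]
```

View pics/s13.png

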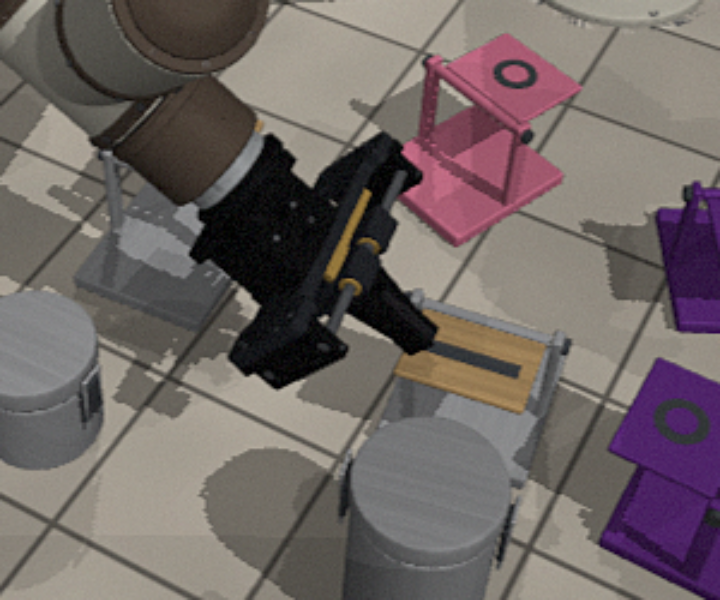

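Call:
play_rows(
  plan=[
    [[0.2, 0, -0.3, 0, 0, 0], [0.4, 0, -0.5, 0, 0, 0], [0.6, 0, -0.7, 0, 0, 0], [0.7, 0, -0.9, 0, 0, 0], [0.7, 0, -0.9, 0, 0, 0]],
  ],
)

```text
time_s: 13.32
tcp_pos: [0.6356, 0.1082, 0.0833]
ee_rot: [[-0.123, -0.987, -0.101], [0.773, -0.16, 0.614], [-0.622, -0.003, 0.783]]
wrist_force: [0.6, -0.4, 0.3]
gripper_width: 0.006
```

```bash
python3 ang.py pics/s14.png
```

```text
top 761 theta 179.5 mean [46.9  3.4] th_mean 175.8
scene 1320 theta -179.6 mean [50.9  3.3] th_mean 176.3
t 13.425 l [49.4, -2.9, -11.6] tilt 38.5 F [-0.7  1.  -0.4] j [ -4.6  40.1  14.  -49.9 -83.9  28.9] g 0.01
```

The paddle is level at about 180°. I'll withdraw straight up.

Call:
play_rows(
  plan=[
    [[-0.7, 0, 0.8, 0, 0, 0], [-2, 0, 2.5, 0, 0, 0], [-4, 0, 5, 0, 0, 0], [-6, 0, 7.5, 0, 0, 0], [-7.5, 0, 9.4, 0, 0, 0]],
  ],
)

```text
time_s: 14.05
tcp_pos: [0.6358, 0.1078, 0.2072]
ee_rot: [[-0.121, -0.987, -0.105], [0.773, -0.16, 0.614], [-0.623, -0.007, 0.782]]
wrist_force: [0.5, 0.2, 0.0]
gripper_width: 0.005
```

```bash
python3 ang.py pics/s15.png; python3 - <<'E'
from h import *
for i in range(4): p,d=cap('top')
cv2.imwrite('pics/t15.png',p); loc(); P=pts('top',d)
p,d=cap('scene'); cv2.imwrite('pics/sc15.png',p); S=pts('scene',d)
for nm,C,lohi,rad in(('tall',(.7706,.1406),(.155,.18),.075),('short',(.763,-.1714),(.085,.105),.075),('plates',(.614,-.449),(.05,.08),.09)):
    for n,Q,Q0 in(('top',P,np.load('top0.npy')),('scene',S,np.load('scene0.npy'))):
        o=[]
        for q in(Q0,Q):
            m=(np.hypot(q[...,0]-C[0],q[...,1]-C[1])<rad)&(q[...,2]>lohi[0])&(q[...,2]<lohi[1]); o.append((m.sum(),q[m].mean(0).round(4)))
        print(nm,n,o)
# stand tall rod/uprights
for n,Q,Q0 in(('top',P,np.load('top0.npy')),('scene',S,np.load('scene0.npy'))):
    for q in(Q0,Q):
        l=q-PIV; a=l@X;b=l@Y; m=(abs(a-.045)<.04)&(abs(b)<.08)&(q[...,2]>.009)&(q[...,2]<.02)
        print(n,'base',m.sum(),a[m].max(),np.percentile(b[m],[1,99]) if m.sum() else '')
E
```

```text
top 639 theta -179.7 mean [49.1  3.3] th_mean 176.2
scene 1383 theta -179.7 mean [50.3  3. ] th_mean 176.6
t 14.15 l [50.4, -3.6, 113.5] tilt 38.6 F [0.5 1.  0.8] j [ -4.6  32.6  19.6 -49.6 -92.   19.2] g 0.01
t 14.35 l [48.5, -2.9, 107.5] tilt 38.4 F [-0.4 -0.3  0.3] j [ -4.6  32.9  19.2 -49.6 -91.9  19.3] g 0.0
tall top [(np.int64(1512), array([0.7686, 0.1396, 0.1647])), (np.int64(1509), array([0.7688, 0.1397, 0.1647]))]
tall scene [(np.int64(3266), array([0.777 , 0.1412, 0.1644])), (np.int64(3253), array([0.777 , 0.1412, 0.1644]))]
short top [(np.int64(1350), array([ 0.7614, -0.1711,  0.0948])), (np.int64(511), array([ 0.7382, -0.183 ,  0.0947]))]
short scene [(np.int64(2209), array([ 0.7693, -0.17  ,  0.0947])), (np.int64(2210), array([ 0.7692, -0.17  ,  0.0947]))]
plates top [(np.int64(2259), array([ 0.6132, -0.4489,  0.0625])), (np.int64(2256), array([ 0.6133, -0.4489,  0.0625]))]
plates scene [(np.int64(2242), array([ 0.6185, -0.4487,  0.0624])), (np.int64(2241), array([ 0.6186, -0.4487,  0.0624]))]
top base 701 0.06470328759604095 [-0.05719916  0.05651768]
top base 86 0.028759648841936224 [0.01036925 0.05496693]
scene base 1132 0.06703016412715543 [-0.05895455  0.05525565]
scene base 765 0.06834172144916903 [-0.05909396  0.05559948]
```

View pics/sc15.png

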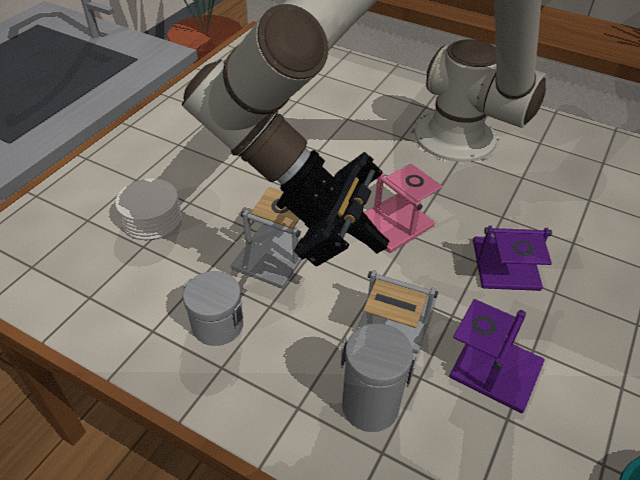

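View pics/t15.png

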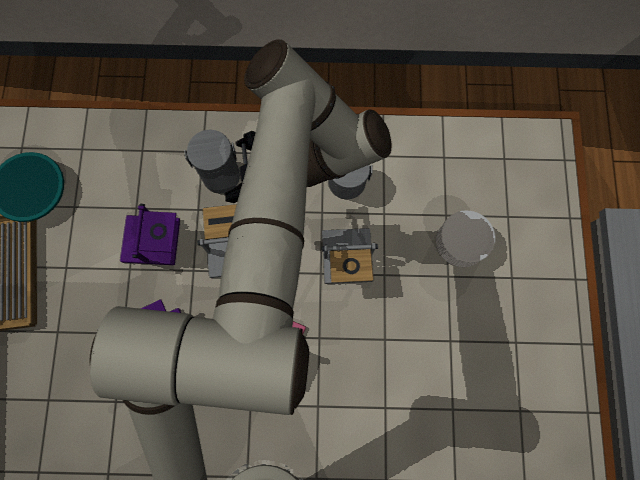

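The tall canister's paddle lies on the far side with its bar up at (395,300) in the scene view. Nothing else has moved and the arm is clear, so I'm handing in.

```bash
python3 -c "
from h import *
loc(); print(r.sense()['joint_velocities'].round(2)); print(r.finish_job())"
```

```text
t 14.4 l [48.5, -2.9, 107.3] tilt 38.4 F [-0.2 -0.3 -0.4] j [ -4.6  33.   19.2 -49.6 -91.9  19.3] g 0.01
[-0.03  0.3   0.08  0.05 -0.02 -0.02]
the job is handed in; nothing more can be done
None
```

I flipped the tall canister's pine paddle over its hinge with the shut fingers. It now lies level on the canister side with its bar face up, and I handed the job in at 14.4 s. No verdict was reported.

**Last checks:**
- **Paddle:** both cameras put it at about 180° (top −179.7°, scene −179.7°) after the fingers withdrew.
- **Tall stand:** its base showed no shift beyond about 1–2 mm in the scene view. The arm hid most of it from the top camera.
- **Canisters and plates:** these agreed with the start to within about 0.2 mm, except the short canister in the top view. The arm hid part of it there; the scene camera showed it unmoved.
- **Short marker:** I checked this only by eye, and it looked unmoved in both pictures.
- **Forces:** while pushing the paddle, the wrist readings I took stayed under about 3 N. At hand-in the arm was at rest and touching nothing.

**What went wrong on the way:**
- **Force spike:** my first, forward-tilted approach ran joint 3 onto its limit in free air. It read −61.3° in a rounded printout and −61.2° just after, against a limit of −61.27°. The wrist force spiked to about 119 N, just under the 120 N limit, and settled at once. I switched to a sideways approach.
- **Fingertip offset:** in the pictures the real fingertip sat about 35 mm short of the reported TCP. My first lift therefore only brushed the paddle's edge, raising it about 3°. I corrected for the offset and repeated it.

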